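# Turn a rectifier module fins-up on the test bed and zero the peak pointer

### The arm

A 6-joint arm with a two-finger parallel gripper is mounted at the origin on the work surface. World frame = base frame: x ahead of the robot, y to its left, z up, the work surface at z = 0. Lengths are in mm, angles in rad, forces in N, time in s.
With the tool pointing down it reaches from about 275 to 1000 mm from the base axis. Payload 8.4 kg.
Tool frame: the origin (TCP) lies midway between the tips of the shut fingers; the grasp point (between the pads) lies grip_depth behind it (grip_depth is the distance from the TCP to the grasp point, in mm); z points along the fingers, y is the line along which they close (so a half turn about z gives the same grasp; the last joint's range is limited). The gripper opens to 85 mm and grips with 20 to 120 N. Pads are 22 mm wide; open, the fingers measure 114 mm over their backs; the gripper's body (76 mm by 85 mm) begins 54 mm behind the grasp point. The pads swing forward as they close: fully open they stand 13 mm farther back than shut.
Start: joints at [-0.002, 0.353, 1.633, -0, 1.155, -0.002], TCP at [625.002, -0, 231.281] pointing down, gripper open.
Joint ranges: [-2.63, 2.63], [-0.92, 2.1], [0.06, 2.66], [-1.3, 4.44], [0, 2.69], [-3.02, 3.02]. Speed limits (rad/s): [2.22, 2.22, 2.79, 3.14, 3.14, 3.14].

### API

Orientations are given as [roll, pitch, yaw] about the fixed x, y, z axes, in that order (R = Rz(yaw) Ry(pitch) Rx(roll)).
In Python, from rig import * gives the robot as it stands.
- The arm moves only by the shell command python3 -m creep 'ROWS' [FORCE]. ROWS is JSON, a list of rows, each an object of numbers: "x", "y", "z": the shift along the tool's x, y, z in mm; "rx", "ry", "rz": the turn, a rotation vector about the tool's x, y, z in rad; "hand": the finger opening in mm, from 0 to 85.4. A call has 1 to 20 rows; each row shifts and turns the commanded pose from where the row before left it, along the tool's axes as they then stand; what a row does not reach is not made up. A row lasts 1/8 s, in which the tool goes at most 62.5 mm and 10.7 degrees, less where a joint would pass 70% of its speed; a pose out of reach is approached as far as the arm can. A call with a gripper value outside its range is refused whole. The fingers move at their own pace and stop on an object; FORCE is the grip in N (left out, the last holds). Time passes only in rows, so rows that do not move let the fingers close. It gives the time, the measured TCP pose, the force, the opening and the grip force at its end, in the units of the state.
- sense(): the state, without advancing time (a new reading comes with each control period).
- grab_frame(name): name is "scene" or "side" or "wrist"; returns the picture (400x640x3 uint8, red, green, blue); there is no depth.
- get_calibration(name): a dict with "K" (3x3 intrinsics, pixels), "R" (3x3) and "t" (3): a world point X has camera coordinates R X + t. Camera axes: x right, y down, z forward; pixel columns grow to the right and rows downward; lengths in mm; the calibration is good to about 2 mm. A picture is of the moment at which its call begins: read the wrist's pose just before it. get_calibration takes no time and is no camera call; for the wrist camera it gives the pose at the moment of the call.
- sign_off(): hands the job in; it is judged then, once.
The state is a dict: "clock": time; "qpos": joint angles; "qvel": joint speeds; "joint_efforts": joint torques, N m; "eef_pos": TCP position; "tcp_rot": TCP orientation; "contact_force": force on the tool from outside, world axes, zero at the start; "wrist_torque": the same for the moment, N m; "opening": opening from 0.0 (shut) to 1.0 (fully open); "grasp_force": force on a finger pad.
Only numpy, scipy, OpenCV 4.12 (cv2) and the standard library are available. Lean on these libraries where they do the work, as an engineer would, in place of code of your own. Each camera call takes 0.05 s, during which the arm holds its last target. There are 200 camera calls.

### The job

The finned rectifier module lies fins down. Turn it over by way of the slotted rack: stand it on end in the slot and let go of it, take it again from its finned side, and lay it gently, fins up, on the raised bar of the test bed, centred between the two end stops. Then turn the peak-pointer knob on the meter console back to its zero stop, without disturbing the other things on the bench.

Things in the scene. Friction and masses are not known exactly. Their poses are not given: they have to be found in the camera images.
- module: rectifier module: brown board 120 (x) x 56 (y) x 10 (z) mm, about 0.25 kg, with a finned aluminium heat sink 50 (x) x 40 (y) amid one face. Origin: board's centre. +z out of the bare face (two copper strips), -z out of the finned face; the heat sink fills z = -5 to -21. Each end is bare for 35 mm. Starts fins down, centre 21 above the table
- rack: grey turning rack, fixed: base 90 x 76 x 8 mm, two walls 80 long (x) forming a slot along x, open at its ends, 13 wide (y), floor 8 and flared mouth (20 wide) 39 above the table. Origin at the table under the slot's centre, z up. A module on end in it has its centre about 68 above the table, faces to +y and -y, leaning a few degrees
- bed: test bed, fixed: steel base 170 (x) x 100 (y) x 8 mm, carrying an aluminium bar along x, 42 wide (narrower than the module), top 32 above the table, between end stops 8 higher, inner faces at x = -68 and +68. Origin at the table under the centre. A module lying fins up on the bar has its centre 37 above the table
- console: grey meter console, fixed: box 140 (x) x 240 (y) x 50 high, origin at the table under its centre. The knob stands on its top at x = -12, y = +55 mm on a white dial with black ticks
- peak_knob (a joint): angle of the peak-pointer knob in rad: 0 at the zero stop, grows clockwise seen from above, up to 1.9; so turn it anticlockwise to reach zero
- knob_grip (a point): middle of the knob's grip bar, on the knob's axis, 76 mm above the table; turns with the knob, x along the bar. Black bar 50 long, 14 wide, top 87 and foot 61 above the table, on a round skirt 52 in diameter. A thin pointer sticks out at the bar's -x end; at zero it points to the console's -x
- spare_board: bystander: brown board without fins, 150 x 70 x 10, origin at its centre
- bottle_a: bystander: white plastic bottle, 66 diameter, 170 tall, red cap
- bottle_b: bystander: white plastic bottle, 66 diameter, 170 tall, yellow cap
- tape_roll: bystander: black tape roll lying flat, 96 outer diameter, 22 high
- screwdriver: bystander: screwdriver, 180 long, lying
- multimeter: bystander: black handheld meter, 130 x 70 x 30, lying
- fuse_box: bystander: small cardboard box, 100 x 60 x 45
Not all that is in view belongs to the job. Leave any brown or turquoise look-alike of the bed alone.

How it is judged (in metres and radians):
On the way, in this order (a step that is already met when the one before it is completed fails the run):
1. the module stands on end in the rack's slot, released (centre within 20 mm of the slot's centre) (horizontal distance between module and rack below 0.02 m and z of module in the frame of rack between 0.06 and 0.076 m and (angle between module's own x axis and vertical below 0.25 rad or angle between module's own x axis and vertical above 2.89 rad) and contact force between module and the fingers below 0.2 N), for 0.2 s.
2. the module lies fins up on the bed's bar between the end stops, released (x of module in the frame of bed between -0.01 and 0.01 m and y of module in the frame of bed between -0.01 and 0.01 m and z of module in the frame of bed between 0.033 and 0.042 m and angle between module's own z axis and vertical above 3.03 rad and angle between the x axis of module and the x axis of bed, either way round below 0.15 rad and contact force between module and the fingers below 0.2 N and linear speed of module below 0.02 m/s), for 0.3 s.
3. the peak-pointer knob is back at its zero stop (value of joint peak_knob below 0.06 rad), for 0.2 s.
At the end, for the whole second after the job is handed in: the module lies released and at rest, fins up and level, on the bed's bar, centre within 10 mm of the bed's centre each way and within 0.15 rad of its length, and the peak-pointer knob is within 0.06 rad of its zero stop (all of step 2 and value of joint peak_knob below 0.06 rad); the robot touches nothing.
It fails at once if a bystander is moved more than 20 mm (distance of any of spare_board, bottle_a, bottle_b, tape_roll, screwdriver, multimeter, fuse_box from where it was at the start of the episode above 0.02 m).
It fails at once if the module is dropped: out of the fingers it falls faster than 0.5 m/s (about 12 mm) (linear speed of module above 0.5 m/s and contact force between module and the fingers below 0.1 N).
It also fails if it takes over 72 s, if anything falls off the work surface, if the arm or the gripper's body presses on something with over 40 N, if the wrist force passes 120 N, or if a joint passes its speed limit or range.

## Working session

There is one attempt and no reset: what is moved stays moved. The work goes in short steps, Python scripts to look and compute and a shell command to move; the robot and the scene stay as the last step left them, time stands still between calls to the robot, and variables do not carry over. Pictures are saved under pics/ and viewed, at most 10 in all, crops included, and the job is handed in when it is done.

```bash
ls; mkdir -p pics; python3 - <<'E'
from rig import *
import cv2,numpy as np
s=sense();print(s)
for n in("scene","side","wrist"):
    im=grab_frame(n);cv2.imwrite(f"pics/{n}0.png",im[:,:,::-1]);c=get_calibration(n)
    print(n,np.round(c["K"],1).tolist(),np.round(c["R"],3).tolist(),np.round(c["t"],1).tolist(), np.round(-np.array(c["R"]).T@np.array(c["t"]),0))
E
```

```text
pics
{'clock': 0.0, 'qpos': array([-2.36606911e-03,  3.53685620e-01,  1.63420740e+00, -2.65155766e-05,
        1.15521623e+00, -2.36792592e-03]), 'qvel': array([-0.00072185,  0.00038069, -0.00092516, -0.00167661, -0.00124475,
       -0.00018338]), 'joint_efforts': array([-2.03471049e-03, -6.05236173e+01, -3.42063046e+01, -2.62302356e-04,
        9.48130677e-03,  3.61521288e-06]), 'eef_pos': array([6.24472154e+02, 1.41437103e-02, 2.30506949e+02]), 'tcp_rot': array([-3.14007600e+00,  2.06511125e-05,  1.57080892e+00]), 'contact_force': array([ 0.00934047, -0.04551533,  0.03995454]), 'wrist_torque': array([ 0.02383622,  0.01463325, -0.0253964 ]), 'grasp_force': 0.0, 'opening': 1.005066403557588}
scene [[407.8, 0.0, 324.0], [0.0, 407.8, 197.9], [0.0, 0.0, 1.0]] [[-0.547, 0.837, 0.003], [0.493, 0.325, -0.807], [-0.677, -0.44, -0.591]] [217.8, -185.5, 1514.8] [1235.  544.  744.]
side [[397.9, 0.0, 325.9], [0.0, 397.9, 205.7], [0.0, 0.0, 1.0]] [[0.94, -0.342, -0.02], [-0.257, -0.665, -0.701], [0.227, 0.664, -0.713]] [-410.8, 185.9, 1080.8] [ 189. -734.  893.]
wrist [[284.2, 0.0, 320.6], [0.0, 284.2, 203.0], [0.0, 0.0, 1.0]] [[1.0, -0.0, -0.002], [0.0, -0.946, 0.323], [-0.002, -0.323, -0.946]] [-624.0, -43.1, 382.1] [625.  82. 374.]
```

View pics/scene0.png

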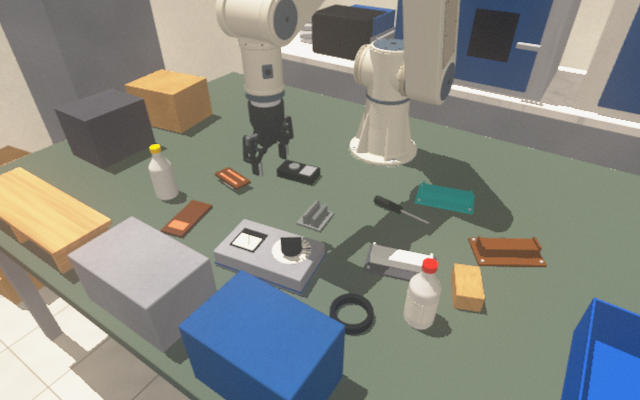

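View pics/side0.png

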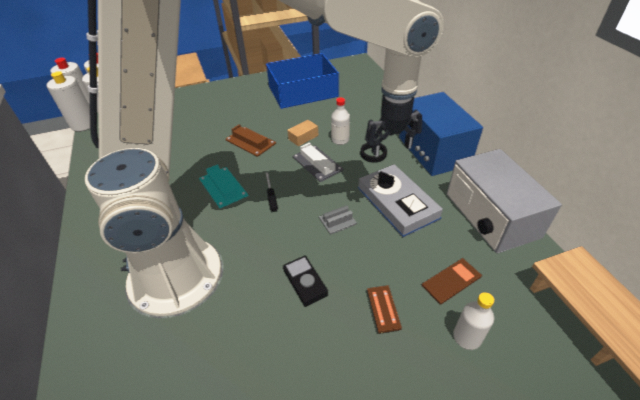

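Scene view: module at (233,178), rack (315,215), grey bed (400,262), console (270,253) with knob (291,245). Side view: module (383,309), rack (338,219), bed (316,160), console (400,198), knob (386,180).

```bash
cat > h.py <<'E'
from rig import *
import cv2,numpy as np
from scipy.spatial.transform import Rotation as Ro
def cal(n):
    c=get_calibration(n);return np.array(c["K"]),np.array(c["R"]),np.array(c["t"])
def ray(n,p,c=None):
    K,R,t=c or cal(n);d=R.T@np.linalg.inv(K)@np.array([p[0],p[1],1.]);return -R.T@t,d/np.linalg.norm(d)
def plane(n,p,z,c=None):
    o,d=ray(n,p,c);return o+d*(z-o[2])/d[2]
def tri(*rs):
    A=sum(np.eye(3)-np.outer(d,d) for o,d in rs);b=sum((np.eye(3)-np.outer(d,d))@o for o,d in rs)
    X=np.linalg.solve(A,b);return X,max(np.linalg.norm((np.eye(3)-np.outer(d,d))@(X-o)) for o,d in rs)
def proj(n,X,c=None):
    K,R,t=c or cal(n);q=K@(R@np.array(X,float)+t);return q[:2]/q[2]
E
python3 - <<'E'
from h import *
np.set_printoptions(precision=1,suppress=True)
for k,a,b in [("mod",(233,178),(383,309)),("rack",(315,215),(338,219)),("bed",(400,262),(316,160)),("knob",(291,240),(386,177))]:
    print(k,*tri(ray("scene",a),ray("side",b)))
S=cv2.imread("pics/scene0.png");D=cv2.imread("pics/side0.png");W=cv2.imread("pics/wrist0.png")
def cr(im,x,y,w,h,f):return cv2.resize(im[y:y+h,x:x+w],None,fx=f,fy=f,interpolation=cv2.INTER_CUBIC)
a=cr(D,280,130,160,100,2.5);b=cr(D,350,250,140,100,2.5)[:250,:350];c=cr(S,210,160,160,120,2.5)[:300]; d=cr(S,350,215,100,80,2.5)
M=np.zeros((600,800,3),np.uint8);M[:250,:400]=a;M[:250,400:750]=b;M[250:550,:400]=c;M[250:450,400:650]=d
cv2.imwrite("pics/m1.png",M)
E
```

```text
mod [ 475.  -302.3   17.6] 1.4114187988359972
rack [482.3  22.   11.7] 1.8715650186249218
bed [514.9 307.5  10.6] 2.943892940653393
knob [661.9  75.3  77.9] 1.1425695776449865
```

View pics/m1.png

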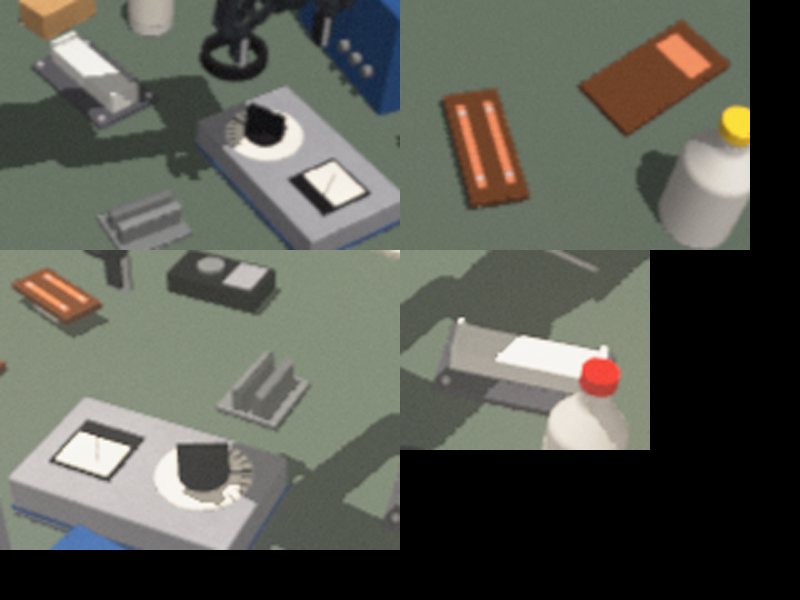

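View pics/wrist0.png

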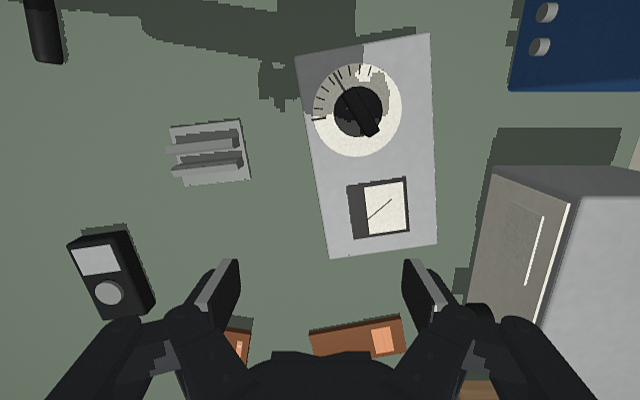

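Wrist view: rack base about (169–250,119–187) with slot nearly along world x; console with knob at (358,112), pointer toward (337,72), i.e. about 1 rad from the dial's left (zero) tick; module's copper strip just visible at (240,345). Montage: module's two strips are clear in both views.

```bash
python3 - <<'E'
from h import *
import rig
np.set_printoptions(precision=1,suppress=True)
print([n for n in dir(rig) if not n.startswith('_')], getattr(rig,'grip_depth',None))
S=cv2.imread("pics/scene0.png");D=cv2.imread("pics/side0.png");W=cv2.imread("pics/wrist0.png")
def blobs(im,box,sat,n=2):
    x,y,w,h=box;hs=cv2.cvtColor(im[y:y+h,x:x+w],cv2.COLOR_BGR2HSV)
    b,g,r=cv2.split(im[y:y+h,x:x+w].astype(int))
    m=((r>150)&(r-b>60)).astype(np.uint8) if sat=="cu" else ((r-b>50)).astype(np.uint8)
    cs=sorted(cv2.findContours(m,0,2)[0],key=cv2.contourArea)[::-1][:n]
    return [(cv2.minAreaRect(c)[0]+np.array([x,y]),cv2.boxPoints(cv2.minAreaRect(c))+[x,y],cv2.contourArea(c)) for c in cs]
for s in("cu","br"):
  for n,im,box in(("scene",S,(212,162,42,30)),("side",D,(360,280,45,55))):
    for b in blobs(im,box,s,2 if s=="cu" else 1):
        print(s,n,b[0],b[2],plane(n,b[0],26),"ends",[plane(n,p,26)[:2] for p in b[1]])
for p in[(169,128),(241,119),(250,180),(183,187)]: print("rackbase",plane("wrist",p,8))
E
```

```text
['MotionError', 'get_calibration', 'grab_frame', 'grip_depth', 'sense', 'sign_off'] 18.700000000000003
cu scene [228.4 178.6] 70.0 [ 493.3 -301.4   26. ] ends [array([ 493.6, -346.7]), array([ 473.1, -356. ]), array([ 493.1, -257.4]), array([ 512.4, -249.7])]
cu scene [234.8 174.3] 65.0 [ 463.5 -301.9   26. ] ends [array([ 462.4, -351.2]), array([ 443.4, -360. ]), array([ 464.5, -254.3]), array([ 482.4, -247.1])]
cu side [389.2 306.3] 118.0 [ 490.6 -306.    26. ] ends [array([ 493.7, -258.9]), array([ 505.5, -259.3]), array([ 487.7, -350.2]), array([ 476.8, -349.7])]
cu side [378.1 308.2] 118.0 [ 463.1 -301.2   26. ] ends [array([ 466.4, -254.5]), array([ 478. , -255.1]), array([ 460. , -345.1]), array([ 449.2, -344.4])]
br scene [232. 177.] 331.5 [ 480.2 -298.4   26. ] ends [array([ 496.9, -359.2]), array([ 431. , -389.8]), array([ 463.8, -239. ]), array([ 524.4, -216.3])]
br side [383.8 308.3] 933.5 [ 475.9 -306.3   26. ] ends [array([ 460.1, -240.1]), array([ 519.3, -243.6]), array([ 490.4, -367.4]), array([ 436.6, -363. ])]
rackbase [434.4  56.3   8. ]
rackbase [525.5  67.1   8. ]
rackbase [530.4 -10.6   8. ]
rackbase [439.9 -20.2   8. ]
```

```bash
python3 -m creep '[{"x":-38,"y":-18.5,"z":6,"rz":0.024},{"x":-38,"y":-18.5,"z":6,"rz":0.024},{"x":-38,"y":-18.5,"z":6,"rz":0.024},{"x":-38,"y":-18.5,"z":6,"rz":0.024},{"x":-38,"y":-18.5,"z":6,"rz":0.024},{"x":-38,"y":-18.5,"z":6,"rz":0.024},{"x":-38,"y":-18.5,"z":6,"rz":0.024},{"x":-38,"y":-18.5,"z":6,"rz":0.024},{},{}]'
python3 - <<'E'
from h import *
np.set_printoptions(precision=3,suppress=True)
s=sense();print(s["qpos"],s["eef_pos"],s["tcp_rot"])
cv2.imwrite("pics/w1.png",grab_frame("wrist")[:,:,::-1])
E
python3 -m creep '[{"ry":-0.1},{"ry":-0.1},{}]'
python3 -c "
from h import *
print(sense()['qpos'])"
```

```text
[-0.002  0.354  1.634 -0.     1.155 -0.002] [624.642  -0.003 230.705] [-3.14   0.     1.571]
[-2.40314966e-03  3.53446885e-01  1.63381591e+00  1.27548132e-05
  1.15518514e+00 -2.37509018e-03]schema error: expected keys x, y, z, rx, ry, rz, hand
schema error: expected keys x, y, z, rx, ry, rz, hand
```

View pics/w1.png

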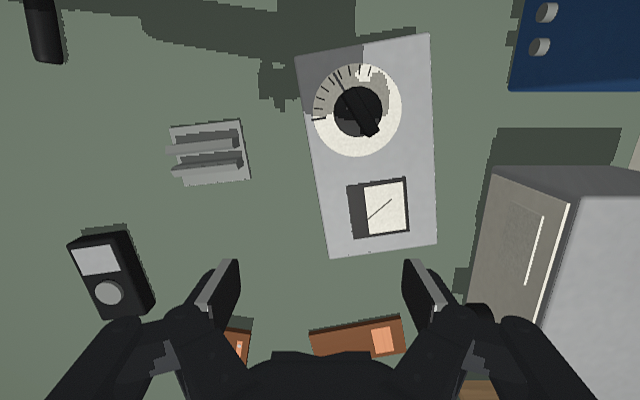

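That view is unchanged from the first: the move was refused because every row needs all seven keys.

```bash
python3 -m creep '[{"x":-38,"y":-18.5,"z":6,"rx":0,"ry":0,"rz":0.024,"hand":85},{"x":-38,"y":-18.5,"z":6,"rx":0,"ry":0,"rz":0.024,"hand":85},{"x":-38,"y":-18.5,"z":6,"rx":0,"ry":0,"rz":0.024,"hand":85},{"x":-38,"y":-18.5,"z":6,"rx":0,"ry":0,"rz":0.024,"hand":85},{"x":-38,"y":-18.5,"z":6,"rx":0,"ry":0,"rz":0.024,"hand":85},{"x":-38,"y":-18.5,"z":6,"rx":0,"ry":0,"rz":0.024,"hand":85},{"x":-38,"y":-18.5,"z":6,"rx":0,"ry":0,"rz":0.024,"hand":85},{"x":-38,"y":-18.5,"z":6,"rx":0,"ry":0,"rz":0.024,"hand":85},{"x":0,"y":0,"z":0,"rx":0,"ry":0,"rz":0,"hand":85}]'
python3 - <<'E'
from h import *
np.set_printoptions(precision=3,suppress=True)
s=sense();print(s["qpos"],s["eef_pos"],s["tcp_rot"])
c=cal("wrist");im=grab_frame("wrist");cv2.imwrite("pics/w2.png",im[:,:,::-1])
b,g,r=[im[:,:,k].astype(int) for k in(2,1,0)]
for nm,m,z in(("cu",(r>150)&(r-b>60),26),("brown",(r-b>50),26)):
    cs=sorted(cv2.findContours(m.astype(np.uint8),0,2)[0],key=cv2.contourArea)[::-1][:3]
    for k in cs:
        q=cv2.minAreaRect(k);P=np.array([plane("wrist",p,z,c)[:2] for p in cv2.boxPoints(q)]);print(nm,q,cv2.contourArea(k),P.mean(0),P.tolist())
E
python3 -m creep '[{"x":0,"y":0,"z":0,"rx":0,"ry":-0.1,"rz":0,"hand":85},{"x":0,"y":0,"z":0,"rx":0,"ry":-0.1,"rz":0,"hand":85},{"x":0,"y":0,"z":0,"rx":0,"ry":0,"rz":0,"hand":85}]'
python3 -c "
from h import *
print(sense()['qpos'])"
```

```text
clock: 1.32
eef_pos: [450.5, -291.6, 182.8]
tcp_rot: [-3.14, -0.0, 1.376]
contact_force: [0.4, 1.2, -1.0]
opening: 0.997
grasp_force: 0.0
[-0.577  0.271  1.869 -0.001  1.002 -0.381] [ 450.519 -291.635  182.769] [-3.14  -0.     1.376]
cu ((347.5, 187.5), (103.0, 53.0), 90.0) 5023.0 [ 478.093 -303.095] [[460.8948043181067, -239.73312420141167], [514.6363608699282, -250.37965828508172], [498.77254492382417, -367.1271682725428], [438.0689678572289, -355.1417366785571]]
cu ((570.4581298828125, 117.59564208984375), (52.65694808959961, 31.976499557495117), 79.99201965332031) 1385.0 [ 712.174 -271.678] [[690.5466482309989, -244.3334322333454], [720.5022389023293, -245.07865171172494], [734.6288860545533, -298.87171688015786], [703.0194664450283, -298.4287417220621]]
cu ((606.241455078125, 372.1034851074219), (28.597082138061523, 45.309661865234375), 68.19859313964844) 975.5 [ 789.62  -634.984] [[752.8067280837188, -617.9197744579711], [805.7968797778966, -597.7242233386535], [827.241568864182, -650.9263583983854], [772.6341289769789, -673.3666501852479]]
brown ((535.2161254882812, 130.535583
[... 352 characters left out ...]
0.0) 5137.0 [ 478.176 -302.597] [[438.06894053060375, -355.1416911545715], [461.0907724019608, -238.74213695482473], [514.7725533648688, -249.37713534588838], [498.7725152907266, -367.12712230665466]]
brown ((597.7500610351562, 363.7500305175781), (55.86143493652344, 42.42640686035156), 45.0) 1912.0 [ 776.889 -617.862] [[728.6833384120721, -598.0009378639918], [763.4211554529761, -552.5576415009114], [824.7152088145926, -634.3879146786865], [790.7347324943231, -686.5017881317897]]
clock: 1.75
eef_pos: [453.1, -288.0, 183.2]
tcp_rot: [-3.141, 0.199, 1.383]
contact_force: [-0.7, 1.1, -0.2]
opening: 0.991
grasp_force: 0.0
[-0.44644033  0.24784027  1.91822393 -0.23974249  0.93820543 -0.11966864]
```

View pics/w2.png

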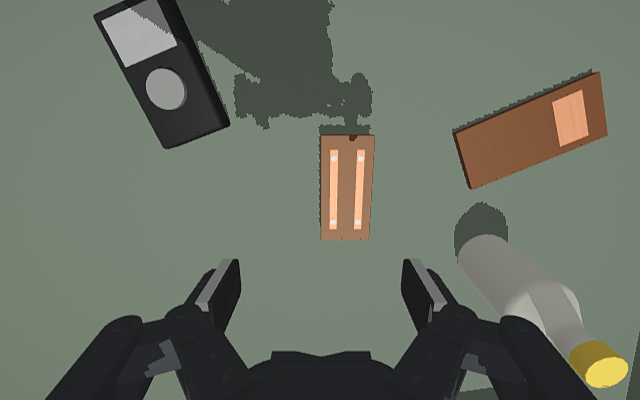

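Wrist view: module upright in the image at (320–375,135–240), strips ending at (333/360,158) and (333/359,222); centre agrees with the other views at (478,−303). Tilting toward −y drives j4 negative, so +y is the easy side.

```bash
cat >> h.py <<'E'
def T(p,R):
    M=np.eye(4);M[:3,:3]=R;M[:3,3]=p;return M
def now():
    s=sense();return T(s["eef_pos"],Ro.from_euler("xyz",s["tcp_rot"]).as_matrix())
def step(A,B):
    "constant tool-frame row: (total shift in tool frame, min rows), straight shift + turn"
    D=np.linalg.inv(A)@B;w=Ro.from_matrix(D[:3,:3]).as_rotvec()
    return np.round(D[:3,3],1),np.round(w,3)
def screw(A,B,n):
    from scipy.linalg import logm,expm
    S=expm(np.real(logm(np.linalg.inv(A)@B))/n)
    print("per row",np.round(S[:3,3],1),np.round(Ro.from_matrix(S[:3,:3]).as_rotvec(),3),"x",n)
    P=A.copy();L=[]
    for i in range(n):P=P@S;L.append(np.round(P[:3,3]).astype(int).tolist())
    print(L)
def frame(z,y):
    z=np.array(z,float);z/=np.linalg.norm(z);y=np.array(y,float);y-=z*(y@z);y/=np.linalg.norm(y)
    return np.c_[np.cross(y,z),y,z]
E
python3 - <<'E'
from h import *
np.set_printoptions(precision=3,suppress=True)
# strip axis via w2 pose (before tilt): rebuild camera from relation tool->cam
A2=T([450.519,-291.635,182.769],Ro.from_euler("xyz",[-3.14,0,1.376]).as_matrix())
K,R,t=cal("wrist");C=np.linalg.inv(np.linalg.inv(T(t,R))); X=T(t,R)@now()   # tool->cam
W=X@np.linalg.inv(A2);c=(K,W[:3,:3],W[:3,3])
p=[plane("wrist",q,26,c) for q in((333,158),(333,222),(360,158),(359,222))]
ang=[np.degrees(np.arctan2(*(p[i]-p[i+1])[1::-1])) for i in(0,2)];print(p,ang)
a=np.radians(np.mean(ang));u=np.array([np.cos(a),np.sin(a),0]);w=np.array([u[1],-u[0],0])
ctr=np.array([478,-303,0])
z=np.array([0,0,-1])*np.cos(.2)-u*np.sin(.2);Rt=frame(z,w)
tip=ctr+u*6+np.array([0,0,21]); B=tip+z*18
print(B,step(now(),T(B-z*90,Rt)),step(T(B-z*90,Rt),T(B,Rt)))
E
```

```text
[array([ 468.79 , -264.752,   26.   ]), array([ 455.585, -336.882,   26.   ]), array([ 496.842, -270.288,   26.   ]), array([ 484.728, -342.618,   26.   ])] [np.float64(79.6258314200116), np.float64(80.49238749290926)]
[ 478.418 -300.612    3.359] (array([28.2, 27. , 87.8]), array([-0.003, -0.001, -0.014])) (array([ 0.,  0., 90.]), array([-0., -0., -0.]))
```

```bash
python3 -m creep '[{"x":9.5,"y":9,"z":29,"rx":0,"ry":0,"rz":-0.005,"hand":85},{"x":9.5,"y":9,"z":29,"rx":0,"ry":0,"rz":-0.005,"hand":85},{"x":9,"y":8.5,"z":29.5,"rx":0,"ry":0,"rz":-0.005,"hand":85},{"x":0,"y":0,"z":40,"rx":0,"ry":0,"rz":0,"hand":85},{"x":0,"y":0,"z":30,"rx":0,"ry":0,"rz":0,"hand":85},{"x":0,"y":0,"z":20,"rx":0,"ry":0,"rz":0,"hand":85},{"x":0,"y":0,"z":0,"rx":0,"ry":0,"rz":0,"hand":85},{"x":0,"y":0,"z":0,"rx":0,"ry":0,"rz":0,"hand":50},{"x":0,"y":0,"z":0,"rx":0,"ry":0,"rz":0,"hand":50},{"x":0,"y":0,"z":0,"rx":0,"ry":0,"rz":0,"hand":50},{"x":0,"y":0,"z":0,"rx":0,"ry":0,"rz":0,"hand":50}]' 60
```

```text
clock: 3.12
eef_pos: [477.5, -302.9, 5.3]
tcp_rot: [-3.141, 0.201, 1.394]
contact_force: [-0.6, 2.2, 4.6]
opening: 0.64
grasp_force: 63.3
```

```bash
cat >> h.py <<'E'
rk=np.array([482,23.,0]);ra=np.radians(6.4);rx=np.array([np.cos(ra),np.sin(ra),0]);ry=np.array([-rx[1],rx[0],0]);Z=np.array([0,0,1.])
E
python3 - <<'E'
from h import *
A=now();a=np.radians(80)
D=A[:3,:3].T@(np.array([477,-303,21])-A[:3,3]);D[1]=0;print("module in tool",D)
np.save("D.npy",D)
Rt=frame(ry*np.cos(.2)-Z*np.sin(.2),rx)
L=A.copy();L[2,3]+=100
print("lift",step(A,L))
for h in(140,):
    B=T(rk+Z*h-Rt@D,Rt);print(B[:3,3]);screw(L,B,12)
E
```

```text
module in tool [ -3.35540508   0.         -15.36686215]
lift (array([-19.9,  -0.1, -98. ]), array([ 0., -0.,  0.]))
[480.24690981  38.62915112 140.23559616]
per row [29.1 -1.4 13. ] [ 0.015  0.13  -0.022] x 12
[[481, -277, 87], [483, -249, 72], [486, -219, 61], [488, -188, 54], [489, -157, 51], [489, -125, 52], [489, -94, 57], [489, -63, 66], [487, -34, 80], [486, -7, 97], [483, 17, 117], [480, 39, 140]]
```

```bash
python3 -m creep '[{"x":-3,"y":0,"z":-15,"rx":0,"ry":0,"rz":0,"hand":50},{"x":-5,"y":0,"z":-30,"rx":0,"ry":0,"rz":0,"hand":50},{"x":20,"y":0,"z":-42,"rx":0,"ry":0,"rz":0,"hand":50},{"x":38,"y":0,"z":-42,"rx":0,"ry":0,"rz":0,"hand":50},{"x":38,"y":0,"z":-42,"rx":0,"ry":0,"rz":0,"hand":50},{"x":0,"y":0,"z":0,"rx":0,"ry":0.12,"rz":0,"hand":50},{"x":0,"y":0,"z":0,"rx":0,"ry":0.15,"rz":0,"hand":50},{"x":0,"y":0,"z":0,"rx":0,"ry":0.16,"rz":0,"hand":50},{"x":0,"y":0,"z":0,"rx":0,"ry":0.16,"rz":0,"hand":50},{"x":0,"y":0,"z":0,"rx":0,"ry":0.16,"rz":0,"hand":50},{"x":0,"y":0,"z":0,"rx":0,"ry":0.16,"rz":0,"hand":50},{"x":0,"y":0,"z":0,"rx":0,"ry":0.16,"rz":0,"hand":50},{"x":0,"y":0,"z":0,"rx":0,"ry":0.16,"rz":0,"hand":50},{"x":0,"y":0,"z":0,"rx":0,"ry":0.14,"rz":0,"hand":50},{"x":0,"y":0,"z":0,"rx":0,"ry":0,"rz":0,"hand":50},{"x":0,"y":0,"z":0,"rx":0,"ry":0,"rz":0,"hand":50}]'
python3 - <<'E'
from h import *
np.set_printoptions(precision=3,suppress=True)
s=sense();print(s["qpos"],s["contact_force"],s["grasp_force"])
D=np.load("D.npy");A=now();print(A)
Rt=frame(ry*np.cos(.2)-Z*np.sin(.2),rx)
B=T(rk+Z*125-Rt@D,Rt);print(B[:3,3],step(A,B));screw(A,B,8)
E
```

```text
clock: 5.12
eef_pos: [498.7, -184.5, 154.6]
tcp_rot: [-3.138, -1.166, 1.391]
contact_force: [0.9, 0.5, -1.0]
opening: 0.637
grasp_force: 64.7
[-0.842  0.76   1.683  0.81   1.635 -1.038] [ 0.85   0.492 -0.969] 64.74080801010132
[[   0.07     0.984    0.161  498.704]
 [   0.387   -0.176    0.905 -184.54 ]
 [   0.919   -0.001   -0.393  154.591]
 [   0.       0.       0.       1.   ]]
[480.247  38.629 125.236] (array([ 58.1, -57.4, 210.6]), array([ 0.276,  0.203, -0.087]))
per row [ 5.1 -3.7 27.7] [ 0.034  0.025 -0.011] x 8
[[500, -157, 148], [500, -129, 143], [499, -101, 138], [497, -73, 134], [495, -45, 131], [491, -17, 128], [486, 11, 126], [480, 39, 125]]
```

```bash
python3 -m creep '[{"x":5.1,"y":-3.7,"z":27.7,"rx":0.034,"ry":0.025,"rz":-0.011,"hand":50},{"x":5.1,"y":-3.7,"z":27.7,"rx":0.034,"ry":0.025,"rz":-0.011,"hand":50},{"x":5.1,"y":-3.7,"z":27.7,"rx":0.034,"ry":0.025,"rz":-0.011,"hand":50},{"x":5.1,"y":-3.7,"z":27.7,"rx":0.034,"ry":0.025,"rz":-0.011,"hand":50},{"x":5.1,"y":-3.7,"z":27.7,"rx":0.034,"ry":0.025,"rz":-0.011,"hand":50},{"x":5.1,"y":-3.7,"z":27.7,"rx":0.034,"ry":0.025,"rz":-0.011,"hand":50},{"x":5.1,"y":-3.7,"z":27.7,"rx":0.034,"ry":0.025,"rz":-0.011,"hand":50},{"x":5.1,"y":-3.7,"z":27.7,"rx":0.034,"ry":0.025,"rz":-0.011,"hand":50},{"x":0,"y":0,"z":0,"rx":0,"ry":0,"rz":0,"hand":50},{"x":0,"y":0,"z":0,"rx":0,"ry":0,"rz":0,"hand":50}]'
python3 - <<'E'
from h import *
np.set_printoptions(precision=3,suppress=True)
s=sense();print(s["qpos"])
D=np.load("D.npy");A=now()
Rt=frame(ry*np.cos(.2)-Z*np.sin(.2),rx)
print("resid",step(A,T(rk+Z*125-Rt@D,Rt)),"tilt/mod axis",A[:3,:3]@[np.cos(.2),0,-np.sin(.2)], "mod ctr",A[:3,:3]@D+A[:3,3])
M=np.zeros((600,800,3),np.uint8)
S=grab_frame("scene")[:,:,::-1];cv2.imwrite("pics/s3.png",S);d=grab_frame("side")[:,:,::-1];cv2.imwrite("pics/d3.png",d);w=grab_frame("wrist")[:,:,::-1];cv2.imwrite("pics/w3.png",w)
M[:300,:400]=cv2.resize(S[150:250,250:383],(400,300),interpolation=2);M[:300,400:]=cv2.resize(d[145:245,280:413],(400,300),interpolation=2);M[300:,:480]=cv2.resize(w,(480,300))
cv2.imwrite("pics/m3.png",M)
for n in("scene","side"):print(n,proj(n,rk+Z*39),proj(n,rk+Z*65),proj(n,rk+Z*185))
E
```

```text
clock: 6.38
eef_pos: [480.4, 39.7, 125.3]
tcp_rot: [3.131, -1.37, 1.69]
contact_force: [0.7, -0.0, -2.4]
opening: 0.638
grasp_force: 64.7
[-0.52   0.862  1.827  0.918  1.644 -1.211]
resid (array([-0.3, -0.3, -1.1]), array([0.002, 0.001, 0.002])) tilt/mod axis [-0.002  0.001  1.   ] mod ctr [482.103  24.113 125.109]
scene [314.646 207.786] [314.55  200.417] [314.069 163.666]
side [337.232 212.271] [337.238 206.119] [337.269 174.968]
```

View pics/m3.png

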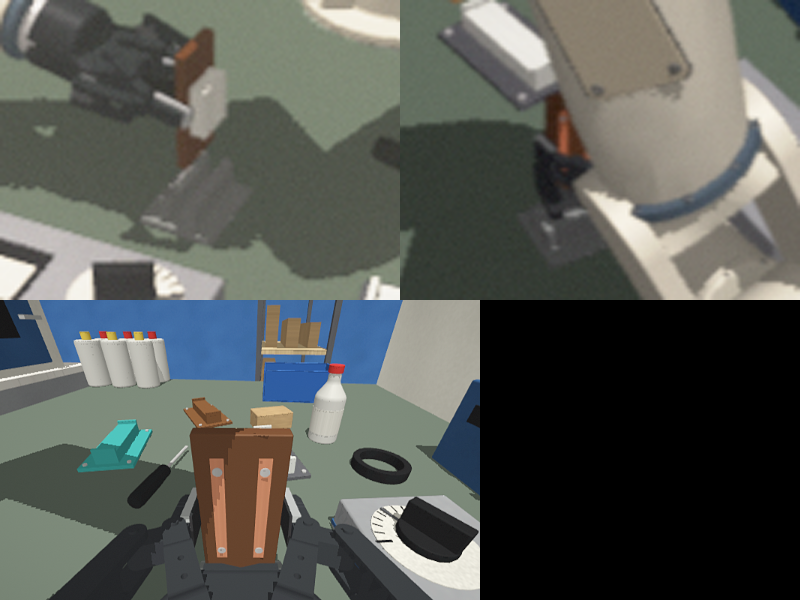

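Montage: the module hangs vertical, bare face to −y; in the scene view its foot is at (315,202) right above the rack, whose base centre reads (315,216) against a predicted (314.7,216.6) — aligned.

```bash
python3 -m creep '[{"x":-14.7,"y":-0.3,"z":2,"rx":0,"ry":0,"rz":0,"hand":50},{"x":-12,"y":0,"z":2.4,"rx":0,"ry":0,"rz":0,"hand":50},{"x":-8,"y":0,"z":1.6,"rx":0,"ry":0,"rz":0,"hand":50},{"x":-5,"y":0,"z":1,"rx":0,"ry":0,"rz":0,"hand":50},{"x":-5,"y":0,"z":1,"rx":0,"ry":0,"rz":0,"hand":50},{"x":-3,"y":0,"z":0.6,"rx":0,"ry":0,"rz":0,"hand":50},{"x":0,"y":0,"z":0,"rx":0,"ry":0,"rz":0,"hand":50}]'
python3 -m creep '[{"x":-3,"y":0,"z":0.6,"rx":0,"ry":0,"rz":0,"hand":50},{"x":-2,"y":0,"z":0.4,"rx":0,"ry":0,"rz":0,"hand":50},{"x":0,"y":0,"z":0,"rx":0,"ry":0,"rz":0,"hand":50}]'
```

```text
clock: 7.4
eef_pos: [480.0, 38.2, 76.0]
tcp_rot: [3.139, -1.371, 1.681]
contact_force: [0.2, 4.0, -4.5]
opening: 0.64
grasp_force: 64.4
clock: 7.78
eef_pos: [480.0, 38.2, 71.2]
tcp_rot: [3.138, -1.372, 1.682]
contact_force: [0.5, 5.3, -0.9]
opening: 0.639
grasp_force: 64.4
```

```bash
python3 -m creep '[{"x":-2,"y":0,"z":1,"rx":0,"ry":0,"rz":0,"hand":50},{"x":-1,"y":0,"z":0.8,"rx":0,"ry":0,"rz":0,"hand":50},{"x":0,"y":0,"z":0,"rx":0,"ry":0,"rz":0,"hand":50}]'
python3 - <<'E'
from h import *
A=now();print(A[:3,:3]@np.load("D.npy")+A[:3,3])
S=grab_frame("scene")[:,:,::-1];cv2.imwrite("pics/s4.png",S)
E
```

```text
clock: 8.15
eef_pos: [480.2, 39.0, 67.5]
tcp_rot: [3.137, -1.371, 1.683]
contact_force: [-0.7, -0.1, -3.1]
opening: 0.636
grasp_force: 64.8
[481.87850221  23.33689032  67.29013483]
```

```bash
python3 -m creep '[{"x":-1.5,"y":0,"z":0.3,"rx":0,"ry":0,"rz":0,"hand":50},{"x":0,"y":0,"z":0,"rx":0,"ry":0,"rz":0,"hand":50}]';python3 -m creep '[{"x":-1.5,"y":0,"z":0.3,"rx":0,"ry":0,"rz":0,"hand":50},{"x":0,"y":0,"z":0,"rx":0,"ry":0,"rz":0,"hand":50}]'
```

```text
clock: 8.45
eef_pos: [480.1, 39.2, 67.2]
tcp_rot: [3.134, -1.373, 1.686]
contact_force: [-0.5, -1.1, 4.5]
opening: 0.637
grasp_force: 65.1
clock: 8.7
eef_pos: [480.0, 39.3, 67.2]
tcp_rot: [3.131, -1.376, 1.689]
contact_force: [-0.7, -2.8, 13.5]
opening: 0.643
grasp_force: 65.4
```

```bash
python3 -m creep '[{"x":1.8,"y":0,"z":-0.4,"rx":0,"ry":0,"rz":0,"hand":50},{"x":0,"y":0,"z":0,"rx":0,"ry":0,"rz":0,"hand":66},{"x":0,"y":0,"z":0,"rx":0,"ry":0,"rz":0,"hand":72},{"x":0,"y":0,"z":0,"rx":0,"ry":0,"rz":0,"hand":80},{"x":0,"y":0,"z":0,"rx":0,"ry":0,"rz":0,"hand":85},{"x":0,"y":0,"z":0,"rx":0,"ry":0,"rz":0,"hand":85},{"x":0,"y":0,"z":-20,"rx":0,"ry":0,"rz":0,"hand":85},{"x":0,"y":0,"z":-40,"rx":0,"ry":0,"rz":0,"hand":85},{"x":0,"y":0,"z":-50,"rx":0,"ry":0,"rz":0,"hand":85},{"x":0,"y":0,"z":0,"rx":0,"ry":0,"rz":0,"hand":85},{"x":0,"y":0,"z":0,"rx":0,"ry":0,"rz":0,"hand":85}]'
python3 - <<'E'
from h import *
np.set_printoptions(precision=3,suppress=True)
M=np.zeros((600,800,3),np.uint8);print(sense()["qpos"])
c=cal("wrist");np.savez("cw5.npz",K=c[0],R=c[1],t=c[2])
S=grab_frame("scene")[:,:,::-1];cv2.imwrite("pics/s5.png",S);w=grab_frame("wrist")[:,:,::-1];cv2.imwrite("pics/w5.png",w)
M[:300,:400]=cv2.resize(S[150:250,250:383],(400,300),interpolation=2);M[300:,:480]=cv2.resize(w,(480,300))
M[:300,400:]=cv2.resize(S[215:290,340:440],(400,300),interpolation=2)
cv2.imwrite("pics/m5.png",M)
E
```

```text
clock: 10.07
eef_pos: [491.4, -68.5, 88.5]
tcp_rot: [3.138, -1.372, 1.681]
contact_force: [-0.2, 1.3, -0.6]
opening: 0.994
grasp_force: 0.0
[-0.654  0.971  1.651  0.803  1.735 -1.199]
```

View pics/m5.png

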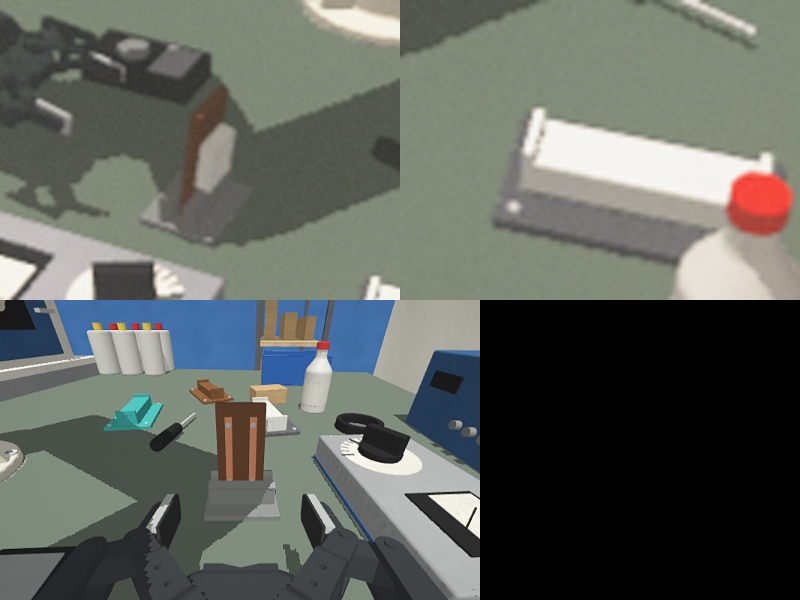

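Montage: module stands in the rack on its own, leaning slightly toward +y, fins to +y; hand is clear. Second panel: bed's bar between its stops, base corner near the red-capped bottle; bar lies roughly along world y.

```bash
python3 -m creep '[{"x":45,"y":0,"z":-10,"rx":0,"ry":0,"rz":0,"hand":85},{"x":50,"y":0,"z":-10,"rx":0,"ry":0,"rz":0,"hand":85},{"x":45,"y":0,"z":0,"rx":0,"ry":-0.1,"rz":0,"hand":85},{"x":0,"y":0,"z":0,"rx":0,"ry":-0.18,"rz":0,"hand":85},{"x":0,"y":0,"z":0,"rx":0,"ry":-0.18,"rz":0,"hand":85},{"x":0,"y":0,"z":0,"rx":0,"ry":-0.18,"rz":0,"hand":85},{"x":0,"y":0,"z":0,"rx":0,"ry":-0.18,"rz":0,"hand":85},{"x":0,"y":0,"z":0,"rx":0,"ry":-0.18,"rz":0,"hand":85},{"x":0,"y":0,"z":0,"rx":0,"ry":-0.18,"rz":0,"hand":85},{"x":0,"y":0,"z":0,"rx":0,"ry":-0.18,"rz":0,"hand":85},{"x":50,"y":0,"z":0,"rx":0,"ry":0,"rz":0,"hand":85},{"x":55,"y":0,"z":0,"rx":0,"ry":0,"rz":0,"hand":85},{"x":55,"y":0,"z":0,"rx":0,"ry":0,"rz":0,"hand":85},{"x":50,"y":0,"z":0,"rx":0,"ry":0,"rz":0,"hand":85},{"x":0,"y":0,"z":0,"rx":0,"ry":0,"rz":0,"hand":85},{"x":0,"y":0,"z":0,"rx":0,"ry":0,"rz":0,"hand":85}]'
python3 - <<'E'
from h import *
np.set_printoptions(precision=3,suppress=True)
A=now();print(sense()["qpos"]);print(A)
w=grab_frame("wrist")[:,:,::-1];cv2.imwrite("pics/w6.png",w);c=cal("wrist");np.savez("cw6.npz",K=c[0],R=c[1],t=c[2])
for al in(.5,):
    Rt=frame(-ry*np.cos(al)-Z*np.sin(al),rx);G=rk+ry*4+Z*72+Rt[:,2]*16
    B=T(G-Rt[:,2]*100,Rt);print(B[:3,3],step(A,B));screw(A,B,10)
print("bottle_a",tri(ray("scene",(430,266)),ray("side",(341,101))))
E
```

```text
clock: 12.18
eef_pos: [467.0, 148.9, 231.6]
tcp_rot: [-3.141, -0.011, 1.681]
contact_force: [-0.2, 0.4, -0.3]
opening: 0.996
grasp_force: 0.0
[0.298 0.141 1.915 0.012 1.084 0.182]
[[ -0.11    0.994  -0.002 467.02 ]
 [  0.994   0.11    0.011 148.877]
 [  0.011  -0.001  -1.    231.624]
 [  0.      0.      0.      1.   ]]
[473.337 100.233 112.272] (array([-50.4,   1. , 118.8]), array([-0.001, -1.082, -0.001]))
per row [ 1.2  0.1 13.5] [-0.    -0.108 -0.   ] x 10
[[467, 150, 218], [467, 150, 205], [467, 148, 191], [468, 145, 178], [468, 141, 165], [469, 135, 153], [470, 128, 141], [471, 120, 131], [472, 111, 121], [473, 100, 112]]
bottle_a (array([644.173, 408.727, 161.248]), np.float64(1.022902308015383))
```

View pics/w6.png

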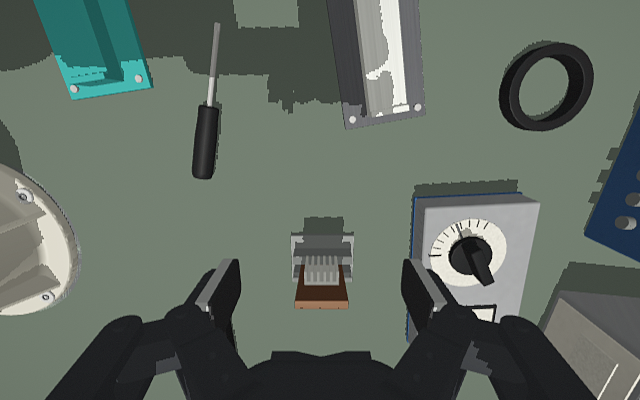

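Wrist view: module's top end at (294–349,300–308) with its fins above it at (322,270), rack's far base edge at (291–353,233); bed's near base corners at (345,129) and (425,117), bar running up the image; knob at (470,257).

```bash
python3 - <<'E'
from h import *
np.set_printoptions(precision=1,suppress=True)
f=np.load("cw6.npz");c=(f["K"],f["R"],f["t"])
for nm,z,ps in(("top",127,[(296,300),(348,299),(294,308),(349,308)]),("rack far edge",8,[(291,233),(353,232)]),("bed near",8,[(345,129),(425,117)]),("bed left edge",8,[(328,0)]),("bar near end",32,[(365,116),(405,107)]),("knob",80,[(470,257)])):
    print(nm,[plane("wrist",p,z,c) for p in ps])
print("pred top",proj("wrist",rk+ry*8+Z*127,c))
E
```

```text
top [array([453. ,  38.6, 127. ]), array([506.7,  45.7, 127. ]), array([451.8,  28.4, 127. ]), array([509.3,  34.7, 127. ])]
rack far edge [array([434.4,  59.2,   8. ]), array([521.3,  70.2,   8. ])]
bed near [array([491.1, 208.7,   8. ]), array([587.8, 233.8,   8. ])]
bed left edge [array([453.8, 343.7,   8. ])]
bar near end [array([510., 227.,  32.]), array([554.1, 241.7,  32. ])]
knob [array([649.7,  84.4,  80. ])]
pred top [322.  308.5]
```

```bash
python3 -m creep '[{"x":1.4,"y":0.1,"z":13.3,"rx":0,"ry":-0.108,"rz":0,"hand":85},{"x":1.4,"y":0.1,"z":13.3,"rx":0,"ry":-0.108,"rz":0,"hand":85},{"x":1.4,"y":0.1,"z":13.3,"rx":0,"ry":-0.108,"rz":0,"hand":85},{"x":1.4,"y":0.1,"z":13.3,"rx":0,"ry":-0.108,"rz":0,"hand":85},{"x":1.4,"y":0.1,"z":13.3,"rx":0,"ry":-0.108,"rz":0,"hand":85},{"x":1.4,"y":0.1,"z":13.3,"rx":0,"ry":-0.108,"rz":0,"hand":85},{"x":1.4,"y":0.1,"z":13.3,"rx":0,"ry":-0.108,"rz":0,"hand":85},{"x":1.4,"y":0.1,"z":13.3,"rx":0,"ry":-0.108,"rz":0,"hand":85},{"x":1.4,"y":0.1,"z":13.3,"rx":0,"ry":-0.108,"rz":0,"hand":85},{"x":1.4,"y":0.1,"z":13.3,"rx":0,"ry":-0.108,"rz":0,"hand":85},{"x":0,"y":0,"z":0,"rx":0,"ry":0,"rz":0,"hand":85},{"x":0,"y":0,"z":0,"rx":0,"ry":0,"rz":0,"hand":85}]'
python3 - <<'E'
from h import *
np.set_printoptions(precision=3,suppress=True)
A=now();print(sense()["qpos"])
al=.5
Rt=frame(-ry*np.cos(al)-Z*np.sin(al),rx);G=rk-rx+ry*7.4+Z*73+Rt[:,2]*16
print(step(A,T(G,Rt)))
E
```

```text
clock: 13.72
eef_pos: [474.2, 102.8, 113.6]
tcp_rot: [3.14, 1.066, 1.677]
contact_force: [-0.3, -0.2, -0.2]
opening: 0.994
grasp_force: 0.0
[ 0.734  0.714  1.841 -0.795  1.452  1.103]
(array([ 0.3, -1.8, 99.3]), array([-0.004, -0.005, -0.003]))
```

```bash
python3 -m creep '[{"x":0.3,"y":-1.8,"z":30,"rx":0,"ry":0,"rz":0,"hand":85},{"x":0,"y":0,"z":25,"rx":0,"ry":0,"rz":0,"hand":85},{"x":0,"y":0,"z":20,"rx":0,"ry":0,"rz":0,"hand":85},{"x":0,"y":0,"z":15,"rx":0,"ry":0,"rz":0,"hand":85},{"x":0,"y":0,"z":9,"rx":0,"ry":0,"rz":0,"hand":85},{"x":0,"y":0,"z":0,"rx":0,"ry":0,"rz":0,"hand":85},{"x":0,"y":0,"z":0,"rx":0,"ry":0,"rz":0,"hand":62},{"x":0,"y":0,"z":0,"rx":0,"ry":0,"rz":0,"hand":62},{"x":0,"y":0,"z":0,"rx":0,"ry":0,"rz":0,"hand":50},{"x":0,"y":0,"z":0,"rx":0,"ry":0,"rz":0,"hand":50},{"x":0,"y":0,"z":0,"rx":0,"ry":0,"rz":0,"hand":50}]' 60
python3 - <<'E'
from h import *
np.set_printoptions(precision=3,suppress=True)
A=now();print(sense()["qpos"])
m=Z*np.cos(.12)+ry*np.sin(.12)
print("up along module in tool",A[:3,:3].T@m)
print(A[:3,:3].T@(rk-rx+ry*7+Z*68-A[:3,3]))
M=np.zeros((600,800,3),np.uint8);S=grab_frame("scene")[:,:,::-1];w=grab_frame("wrist")[:,:,::-1]
cv2.imwrite("pics/s7.png",S);cv2.imwrite("pics/w7.png",w)
E
```

```text
clock: 15.1
eef_pos: [481.9, 17.3, 65.7]
tcp_rot: [3.139, 1.068, 1.677]
contact_force: [-0.0, 3.8, 5.8]
opening: 0.644
grasp_force: 63.8
[ 0.61   0.766  1.941 -0.921  1.308  1.179]
up along module in tool [-0.812  0.001 -0.583]
[  4.078  -0.277 -12.232]
```

```bash
python3 -m creep '[{"x":-8,"y":0,"z":-6,"rx":0,"ry":0,"rz":0,"hand":50},{"x":-16,"y":0,"z":-11.5,"rx":0,"ry":0,"rz":0,"hand":50},{"x":-24,"y":0,"z":-17.5,"rx":0,"ry":0,"rz":0,"hand":50},{"x":-30,"y":0,"z":-22,"rx":0,"ry":0,"rz":0,"hand":50},{"x":-30,"y":0,"z":-22,"rx":0,"ry":0,"rz":0,"hand":50},{"x":0,"y":0,"z":-20,"rx":0,"ry":0.12,"rz":0,"hand":50},{"x":0,"y":0,"z":-15,"rx":0,"ry":0.16,"rz":0,"hand":50},{"x":0,"y":0,"z":0,"rx":0,"ry":0.17,"rz":0,"hand":50},{"x":0,"y":0,"z":0,"rx":0,"ry":0.17,"rz":0,"hand":50},{"x":0,"y":0,"z":0,"rx":0,"ry":0.17,"rz":0,"hand":50},{"x":0,"y":0,"z":0,"rx":0,"ry":0.17,"rz":0,"hand":50},{"x":0,"y":0,"z":0,"rx":0,"ry":0.17,"rz":0,"hand":50},{"x":0,"y":0,"z":0,"rx":0,"ry":0.16,"rz":0,"hand":50},{"x":0,"y":0,"z":0,"rx":0,"ry":0.16,"rz":0,"hand":50},{"x":0,"y":0,"z":0,"rx":0,"ry":0,"rz":0,"hand":50}]'
cat >> h.py <<'E'
bc=np.array([517.4,303.4,0]);bb=np.array([-.26,.966,0]);bb/=np.linalg.norm(bb)
mt=np.array([-.812,0,-.583]);nb=np.cross([0,1,0],mt)   # module 'up' and bare normal in tool
D2=np.array([4.1,0,-12.2])
def Rlay(b): 
    tt=np.c_[mt,[0,1,0],nb];return np.c_[-b,np.cross(-Z,-b),-Z]@np.linalg.inv(tt)
E
python3 - <<'E'
from h import *
np.set_printoptions(precision=3,suppress=True)
A=now();s=sense();print(s["qpos"],nb);R=Rlay(bb);print(np.linalg.det(R));print(A);print(R)
print("mod axes now",A[:3,:3]@mt,A[:3,:3]@nb)
B=T(bc+Z*120-R@D2,R);print(B[:3,3],step(A,B));screw(A,B,8)
E
```

```text
clock: 17.08
eef_pos: [475.6, 61.6, 216.4]
tcp_rot: [-3.141, -0.382, 1.675]
contact_force: [-0.1, -1.0, -2.8]
opening: 0.642
grasp_force: 63.7
[-0.136  0.194  1.949  0.412  1.129 -0.444] [-0.583  0.     0.812]
-1.0007675887405638
[[ -0.097   0.995  -0.04  475.614]
 [  0.923   0.105   0.371  61.622]
 [  0.373  -0.001  -0.928 216.437]
 [  0.      0.      0.      1.   ]]
[[-0.211 -0.966 -0.152]
 [ 0.785 -0.26   0.563]
 [ 0.583  0.    -0.813]]
mod axes now [ 0.102 -0.966  0.238] [ 0.024 -0.237 -0.971]Traceback (most recent call last):
  File "<stdin>", line 5, in <module>
  File "h.py", line 21, in step
    D=np.linalg.inv(A)@B;w=Ro.from_matrix(D[:3,:3]).as_rotvec()
                           ~~~~~~~~~~~~~~^^^^^^^^^^
  File "scipy/spatial/transform/_rotation.pyx", line 1143, in scipy.spatial.transform._rotation.Rotation.from_matrix
ValueError: Non-positive determinant (left-handed or null coordinate frame) in rotation matrix 0: [[ 0.962 -0.146  0.231]
 [-0.128 -0.988 -0.091]
 [-0.242 -0.058  0.969]].
```

```bash
sed -i 's/np.cross(-Z,-b)/np.cross(b,Z)/' h.py; python3 - <<'E'
from h import *
np.set_printoptions(precision=3,suppress=True)
A=now();R=Rlay(bb)
B=T(bc+Z*120-R@D2,R);print(B[:3,3],step(A,B));screw(A,B,8)
E
```

```text
[516.416 307.056 107.694] (array([182. ,  66.3, 190.3]), array([ 0.076,  0.24 , -0.139]))
per row [19.6 10.4 25.8] [ 0.009  0.03  -0.017] x 8
[[483, 90, 200], [490, 120, 184], [496, 150, 169], [501, 180, 155], [506, 211, 142], [510, 243, 130], [514, 275, 118], [516, 307, 108]]
```

```bash
python3 -m creep '[{"x":19.6,"y":10.4,"z":25.8,"rx":0.009,"ry":0.03,"rz":-0.017,"hand":50},{"x":19.6,"y":10.4,"z":25.8,"rx":0.009,"ry":0.03,"rz":-0.017,"hand":50},{"x":19.6,"y":10.4,"z":25.8,"rx":0.009,"ry":0.03,"rz":-0.017,"hand":50},{"x":19.6,"y":10.4,"z":25.8,"rx":0.009,"ry":0.03,"rz":-0.017,"hand":50},{"x":19.6,"y":10.4,"z":25.8,"rx":0.009,"ry":0.03,"rz":-0.017,"hand":50},{"x":19.6,"y":10.4,"z":25.8,"rx":0.009,"ry":0.03,"rz":-0.017,"hand":50},{"x":19.6,"y":10.4,"z":25.8,"rx":0.009,"ry":0.03,"rz":-0.017,"hand":50},{"x":19.6,"y":10.4,"z":25.8,"rx":0.009,"ry":0.03,"rz":-0.017,"hand":50},{"x":0,"y":0,"z":0,"rx":0,"ry":0,"rz":0,"hand":50},{"x":0,"y":0,"z":0,"rx":0,"ry":0,"rz":0,"hand":50}]'
python3 - <<'E'
from h import *
np.set_printoptions(precision=3,suppress=True)
A=now();print(sense()["qpos"]);R=Rlay(bb);print("resid",step(A,T(bc+Z*120-R@D2,R)))
c=cal("wrist");np.savez("cw8.npz",K=c[0],R=c[1],t=c[2])
w=grab_frame("wrist")[:,:,::-1];S=grab_frame("scene")[:,:,::-1];d=grab_frame("side")[:,:,::-1]
for n,i in(("w8",w),("s8",S),("d8",d)):cv2.imwrite(f"pics/{n}.png",i)
M=np.zeros((600,800,3),np.uint8);M[:340,:544]=cv2.resize(w,(544,340))
M[340:,:390]=cv2.resize(S[210:290,340:460],(390,260),interpolation=2);M[340:,400:790]=cv2.resize(d[110:190,265:385],(390,260),interpolation=2)
cv2.imwrite("pics/m8.png",M)
E
```

```text
clock: 18.32
eef_pos: [516.0, 309.2, 107.9]
tcp_rot: [3.138, -0.62, 1.837]
contact_force: [-0.4, -0.5, -2.2]
opening: 0.639
grasp_force: 64.6
[ 0.2    0.521  1.865  0.783  0.966 -0.593]
resid (array([-1.9, -0.1, -1. ]), array([0.002, 0.003, 0.002]))
```

View pics/m8.png

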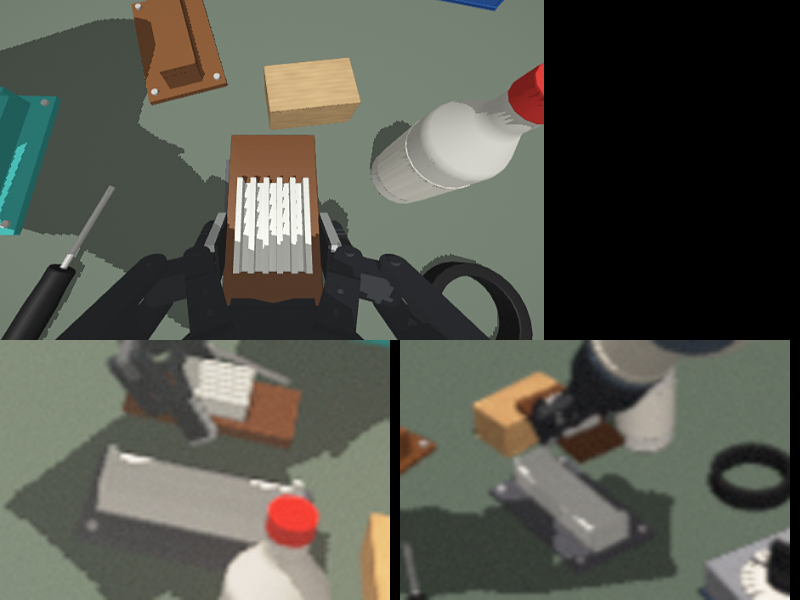

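Montage: module held level, fins up, above the bed; wrist panel shows its far end at (231–315,136) (full-frame (272–371,160)). The bed is under it; now I hold positions against numbers.

```bash
python3 - <<'E'
from h import *
np.set_printoptions(precision=1,suppress=True)
bn=np.array([.966,.26,0])
for q in((374.5,242),(431.8,254.5),(403.3,248.2)):print("stop back",plane("scene",q,40),plane("scene",q,40)+bn*21)
f=np.load("cw8.npz");c=(f["K"],f["R"],f["t"])
A=now();n=A[:3,:3]@nb;u=A[:3,:3]@mt;ctr=A[:3,:3]@D2+A[:3,3];print("ctr",ctr,"u",u,n)
def hit(p,off):
    o,d=ray("wrist",p,c);return o+d*((ctr+n*off-o)@n)/(d@n)
v=A[:3,1]
for q in((271.8,160),(370.6,160)):print("far end",(hit(q,-5)-ctr)@u,(hit(q,-5)-ctr)@v)
for q in((277.6,209),(363,209),(274,320),(367,320)):print("sink",(hit(q,-21)-ctr)@u,(hit(q,-21)-ctr)@v)
# bed in wrist0 / side0: bright bar mask in side0
d=cv2.cvtColor(cv2.imread("pics/d8.png"),cv2.COLOR_BGR2HSV)
m=np.zeros(d.shape[:2],np.uint8);m[140:182,285:350]=((d[140:182,285:350,2]>95)&(d[140:182,285:350,1]<60))
k=max(cv2.findContours(m,0,2)[0],key=cv2.contourArea);r=cv2.minAreaRect(k);print("side bar",r,cv2.contourArea(k),[plane("side",p,32)[:2] for p in cv2.boxPoints(r)],plane("side",r[0],28))
E
```

```text
stop back [517.3 231.5  40. ] [537.6 236.9  40. ]
stop back [480.2 370.4  40. ] [500.5 375.8  40. ]
stop back [498.1 302.4  40. ] [518.3 307.8  40. ]
ctr [517.8 304.8 120.5] u [ 0.3 -1.   0. ] [ 0. -0. -1.]
far end -58.699544197625755 -28.9193498645353
far end -58.75277442270077 27.34275886952629
sink -25.29913608207524 -21.753980300237075
sink -25.351545239085123 19.379680855438973
sink 24.369379343253105 -21.051398266728455
sink 24.292982583005564 19.05193485659563
side bar ((317.0, 157.0), (34.0, 64.0), 90.0) 1083.0 [array([438. , 435.4]), array([654.1, 350.2]), array([583. , 177.2]), array([386.4, 253.8])] [515.7 304.6  28. ]
```

```bash
python3 -m creep '[{"x":-14,"y":0,"z":19.5,"rx":0,"ry":0,"rz":0,"hand":50},{"x":-14,"y":0,"z":19.5,"rx":0,"ry":0,"rz":0,"hand":50},{"x":-9,"y":0,"z":12.5,"rx":0,"ry":0,"rz":0,"hand":50},{"x":-5,"y":0,"z":7,"rx":0,"ry":0,"rz":0,"hand":50},{"x":-1.7,"y":0,"z":2.4,"rx":0,"ry":0,"rz":0,"hand":50},{"x":0,"y":0,"z":0,"rx":0,"ry":0,"rz":0,"hand":50}]'
python3 -m creep '[{"x":-1.2,"y":0,"z":1.6,"rx":0,"ry":0,"rz":0,"hand":50},{"x":0,"y":0,"z":0,"rx":0,"ry":0,"rz":0,"hand":50}]'
python3 -m creep '[{"x":-1.2,"y":0,"z":1.6,"rx":0,"ry":0,"rz":0,"hand":50},{"x":0,"y":0,"z":0,"rx":0,"ry":0,"rz":0,"hand":50}]'
```

```text
clock: 19.23
eef_pos: [517.4, 308.8, 32.9]
tcp_rot: [3.137, -0.622, 1.835]
contact_force: [-0.4, 0.3, -3.3]
opening: 0.638
grasp_force: 64.7
clock: 19.48
eef_pos: [517.2, 308.8, 30.8]
tcp_rot: [3.137, -0.622, 1.835]
contact_force: [0.3, 0.0, -2.3]
opening: 0.644
grasp_force: 64.7
clock: 19.73
eef_pos: [517.1, 308.7, 28.5]
tcp_rot: [3.138, -0.622, 1.834]
contact_force: [0.4, -0.0, -2.3]
opening: 0.643
grasp_force: 64.7
```

```bash
python3 -m creep '[{"x":-1.2,"y":0,"z":1.6,"rx":0,"ry":0,"rz":0,"hand":50},{"x":0,"y":0,"z":0,"rx":0,"ry":0,"rz":0,"hand":50}]'|grep -E "eef|contact"
python3 -m creep '[{"x":-0.9,"y":0,"z":1.2,"rx":0,"ry":0,"rz":0,"hand":50},{"x":0,"y":0,"z":0,"rx":0,"ry":0,"rz":0,"hand":50}]'|grep -E "eef|contact"
python3 -m creep '[{"x":-0.6,"y":0,"z":0.8,"rx":0,"ry":0,"rz":0,"hand":50},{"x":0,"y":0,"z":0,"rx":0,"ry":0,"rz":0,"hand":50}]'|grep -E "eef|contact"
```

```text
eef_pos: [517.1, 308.6, 26.4]
contact_force: [0.5, -0.3, -2.9]
eef_pos: [517.2, 308.6, 25.1]
contact_force: [0.1, -0.1, -1.3]
eef_pos: [517.3, 308.6, 24.5]
contact_force: [-0.5, -3.0, 3.9]
```

```bash
python3 -m creep '[{"x":-0.3,"y":0,"z":0.4,"rx":0,"ry":0,"rz":0,"hand":50},{"x":0,"y":0,"z":0,"rx":0,"ry":0,"rz":0,"hand":62},{"x":0,"y":0,"z":0,"rx":0,"ry":0,"rz":0,"hand":68},{"x":0,"y":0,"z":0,"rx":0,"ry":0,"rz":0,"hand":76},{"x":0,"y":0,"z":0,"rx":0,"ry":0,"rz":0,"hand":85},{"x":0,"y":0,"z":0,"rx":0,"ry":0,"rz":0,"hand":85},{"x":0,"y":0,"z":-15,"rx":0,"ry":0,"rz":0,"hand":85},{"x":0,"y":0,"z":-30,"rx":0,"ry":0,"rz":0,"hand":85},{"x":0,"y":0,"z":-50,"rx":0,"ry":0,"rz":0,"hand":85},{"x":0,"y":0,"z":-50,"rx":0,"ry":0,"rz":0,"hand":85},{"x":0,"y":0,"z":-30,"rx":0,"ry":0,"rz":0,"hand":85},{"x":0,"y":0,"z":0,"rx":0,"ry":0,"rz":0,"hand":85},{"x":0,"y":0,"z":0,"rx":0,"ry":0,"rz":0,"hand":85}]'
python3 - <<'E'
from h import *
np.set_printoptions(precision=1,suppress=True)
c=cal("wrist");w=grab_frame("wrist");cv2.imwrite("pics/w9.png",w[:,:,::-1])
r,g,b=[w[:,:,k].astype(int) for k in(0,1,2)]
m=((r-b>35)).astype(np.uint8)
for k in sorted(cv2.findContours(m,0,2)[0],key=cv2.contourArea)[::-1][:4]:
    q=cv2.minAreaRect(k);P=np.array([plane("wrist",p,42,c) for p in cv2.boxPoints(q)]);print(q,cv2.contourArea(k),P.mean(0),P[:,:2].tolist())
    print(" sides",[np.linalg.norm(P[i]-P[i-1]) for i in(1,2)], cv2.approxPolyDP(k,6,True)[:,0].tolist())
for n in("scene","side"):
    im=grab_frame(n);cv2.imwrite(f"pics/{n}9.png",im[:,:,::-1]);cx,cy=proj(n,[518,305,37]);print(n,cx,cy)
    y,x=int(cy)-25,int(cx)-40;I=im[y:y+50,x:x+80].astype(int);mm=((I[:,:,0]-I[:,:,2]>35)).astype(np.uint8)
    for k in sorted(cv2.findContours(mm,0,2)[0],key=cv2.contourArea)[::-1][:3]:
        q=cv2.minAreaRect(k);print(n,cv2.boundingRect(k),x,y,cv2.contourArea(k),plane(n,np.array(q[0])+[x,y],40))
E
```

```text
clock: 22.1
eef_pos: [542.7, 209.9, 165.6]
tcp_rot: [3.139, -0.622, 1.834]
contact_force: [0.1, 0.3, 0.0]
opening: 0.994
grasp_force: 0.0
((232.66183471679688, 32.59135818481445), (84.14894104003906, 72.54383087158203), 76.18497467041016) 5208.5 [353.3 475.2  42. ] [[276.63599044378435, 508.1106413505315], [358.3070814937331, 563.1437318436743], [426.64404892595746, 438.16762009263647], [351.5954664051461, 391.2877536422791]]
 sides [np.float64(98.48252719399247), np.float64(142.43935420466073)] [[189, 0], [208, 81], [277, 65], [257, 0]]
((321.5, 183.5), (103.0, 53.0), 90.0) 5183.0 [518.6 303.2  42. ] [[473.87109367181273, 353.0557625030637], [532.6684142893158, 368.81542657344824], [560.274546603803, 252.4774730277325], [507.6774808624389, 238.42136933903146]]
 sides [np.float64(60.87275189613842), np.float64(119.56846564445864)] [[297, 132], [295, 235], [347, 235], [345, 132]]
((355.2891845703125, 68.85679626464844), (61.539093017578125, 84.39600372314453), 84.38241577148438) 4775.0 [520.7 458.9  42. ] [[456.09635587103895, 482.4465098267016], [557.4778314143484, 523.6478433803744]
[... 203 characters left out ...]
, 72]]
((516.5999755859375, 36.699981689453125), (41.79999923706055, 52.400001525878906), 36.869895935058594) 1792.0 [711.  561.8  42. ] [[671.7333710290562, 535.8442507193498], [705.8614323128436, 618.5153363889553], [750.9802232268156, 585.7177889487193], [715.5528157883878, 507.2952151457971]]
 sides [np.float64(89.43843118470495), np.float64(55.779784972992296)] [[524, 13], [508, 15], [492, 36], [500, 57], [521, 59], [541, 39], [540, 22]]
scene 400.78463421235836 254.1441293639124
scene (15, 13, 64, 33) 360 229 712.5 [519.5 323.   40. ]
side 317.50469256569096 154.72708732428333
side (10, 0, 32, 17) 277 129 344.5 [500.  418.8  40. ]
side (26, 14, 31, 23) 277 129 154.0 [517.9 301.   40. ]
```

```bash
python3 - <<'E'
from h import *
np.set_printoptions(precision=1,suppress=True)
c9=cal("wrist");P=[plane("wrist",p,42,c9) for p in((297,132),(295,235),(347,235),(345,132))];print("module far/near width",np.linalg.norm(P[0]-P[3]),np.linalg.norm(P[1]-P[2]),"len",np.linalg.norm(P[0]-P[1]),"ctr",np.mean(P,0),np.degrees(np.arctan2(*((P[0]+P[3]-P[1]-P[2])[1::-1]))))
A0=T([624.472,0.014,230.507],Ro.from_euler("xyz",[-3.14008,0,1.57081]).as_matrix())
K,R,t=c9;X=T(t,R)@now();W=X@np.linalg.inv(A0);c=(K,W[:3,:3],W[:3,3])
Q=[plane("wrist",p,50,c) for p in((295,57),(430,33),(437,244),(330,258))];print("console",Q,np.mean(Q,0))
for i,j in((0,1),(3,2),(3,0),(2,1)):d=Q[j]-Q[i];print(np.linalg.norm(d),np.degrees(np.arctan2(d[1],d[0])))
print("dial",plane("wrist",(357.5,110.5),50,c))
im=cv2.imread("pics/wrist0.png");g=im.max(2);
m=np.zeros(g.shape,np.uint8);m[70:140,325:395]=(g[70:140,325:395]<38)
k=max(cv2.findContours(m,0,2)[0],key=cv2.contourArea);q=cv2.minAreaRect(k);print("bar",q,cv2.contourArea(k),[plane("wrist",p,87,c)[:2] for p in cv2.boxPoints(q)],plane("wrist",q[0],87,c))
print("tri knob scene/side top", tri(ray("scene",(291,240)),ray("side",(386,177))))
A=now();print(A)
E
```

```text
module far/near width 55.00213293636 53.28124029648031 len 119.2316554355246 ctr [517.4 303.3  42. ] 104.97398914042896
console [array([597.6, 130.8,  50. ]), array([733.4, 152.3,  50. ]), array([771.3, -82.4,  50. ]), array([ 635.8, -102.6,   50. ])] [684.5  24.5  50. ]
137.47255039638156 8.979388560927624
136.90555759381493 8.448836072195165
236.50014132144975 99.30408536300015
237.7652940510943 99.1643100574914
dial [663.9  78.6  50. ]
bar ((361.533935546875, 108.80307006835938), (51.070987701416016, 41.74325180053711), 34.215702056884766) 1534.0 [array([631.7,  78. ]), array([653.2, 108.5]), array([694.5,  83.3]), array([673.9,  50.8])] [663.2  80.7  87. ]
tri knob scene/side top (array([661.9,  75.3,  77.9]), np.float64(1.1425695776449865))
[[ -0.2   1.   -0.2 542.2]
 [  0.8   0.3   0.6 210.4]
 [  0.6   0.   -0.8 164.8]
 [  0.    0.    0.    1. ]]
```

```bash
python3 - <<'E'
from h import *
np.set_printoptions(precision=3,suppress=True)
A0=T([624.472,0.014,230.507],Ro.from_euler("xyz",[-3.14008,0,1.57081]).as_matrix())
K,R,t=cal("wrist");X=T(t,R)@now();W=X@np.linalg.inv(A0);c=(K,W[:3,:3],W[:3,3])
d=plane("wrist",(340,75),80,c)-plane("wrist",(374,134),85,c);print("bar angle",np.degrees(np.arctan2(d[1],d[0])))
A=now();a=np.radians(120);B=T([664,77.5,190],frame(-Z,[np.sin(a),-np.cos(a),0]))
print(B);print(step(A,B));screw(A,B,8)
E
```

```text
bar angle 122.56991698178531
[[ -0.5     0.866  -0.    664.   ]
 [  0.866   0.5    -0.     77.5  ]
 [  0.      0.     -1.    190.   ]
 [  0.      0.      0.      1.   ]]
(array([-115.3,   83.2, -113.6]), array([ 0.082, -0.619, -0.253]))
per row [-19.1   8.2 -10.2] [ 0.01  -0.077 -0.032] x 8
[[556, 192, 162], [570, 173, 161], [584, 156, 162], [600, 138, 164], [615, 122, 168], [631, 106, 174], [648, 91, 181], [664, 77, 190]]
```

```bash
python3 -m creep '[{"x":-19.1,"y":8.2,"z":-10.2,"rx":0.01,"ry":-0.077,"rz":-0.032,"hand":85},{"x":-19.1,"y":8.2,"z":-10.2,"rx":0.01,"ry":-0.077,"rz":-0.032,"hand":85},{"x":-19.1,"y":8.2,"z":-10.2,"rx":0.01,"ry":-0.077,"rz":-0.032,"hand":85},{"x":-19.1,"y":8.2,"z":-10.2,"rx":0.01,"ry":-0.077,"rz":-0.032,"hand":85},{"x":-19.1,"y":8.2,"z":-10.2,"rx":0.01,"ry":-0.077,"rz":-0.032,"hand":70},{"x":-19.1,"y":8.2,"z":-10.2,"rx":0.01,"ry":-0.077,"rz":-0.032,"hand":60},{"x":-19.1,"y":8.2,"z":-10.2,"rx":0.01,"ry":-0.077,"rz":-0.032,"hand":60},{"x":-19.1,"y":8.2,"z":-10.2,"rx":0.01,"ry":-0.077,"rz":-0.032,"hand":60},{"x":0,"y":0,"z":0,"rx":0,"ry":0,"rz":0,"hand":60},{"x":0,"y":0,"z":0,"rx":0,"ry":0,"rz":0,"hand":60}]'
python3 - <<'E'
from h import *
np.set_printoptions(precision=1,suppress=True)
print(sense()["qpos"])
c=cal("wrist");w=grab_frame("wrist");cv2.imwrite("pics/w10.png",w[:,:,::-1])
cx,cy=proj("wrist",[664,77.5,87],c);print(cx,cy)
g=w.max(2);x0,y0=int(cx)-45,int(cy)-45;I=g[y0:y0+90,x0:x0+90]
for th in(30,45):
    for k in sorted(cv2.findContours((I<th).astype(np.uint8),0,2)[0],key=cv2.contourArea)[::-1][:2]:
        q=cv2.minAreaRect(k);B=cv2.boxPoints(q)+[x0,y0];P=np.array([plane("wrist",p,87,c)[:2] for p in B]);print(th,cv2.contourArea(k),q,P.tolist(),P.mean(0))
# white dial
m=(w.min(2)>170).astype(np.uint8);k=max(cv2.findContours(m,0,2)[0],key=cv2.contourArea);print("dial",cv2.contourArea(k),cv2.boundingRect(k),plane("wrist",cv2.minEnclosingCircle(k)[0],50,c))
for r in I[::4,::3]:print("".join(" .:-=+*#%@"[v//26] for v in r))
E
```

```text
clock: 23.5
eef_pos: [664.0, 77.9, 189.6]
tcp_rot: [3.138, -0.004, 2.096]
contact_force: [-0.3, 0.1, 0.1]
opening: 0.7
grasp_force: 0.0
[ 0.1  0.5  1.6  0.   1.1 -0.4]
320.7694997255764 202.19106061292734
30 232.0 ((51.31999969482422, 28.76000213623047), (45.600006103515625, 30.0), 53.13010025024414) [[636.481766973195, 89.34880176054817], [646.8350458888546, 113.84313710022616], [685.0910477299046, 97.63363080672929], [675.0981029594022, 71.71367399563043]] [660.9  93.1]
30 0.5 ((52.5, 62.5), (7.0, 1.0), 90.0) [[675.8076192957366, 68.68163687033244], [676.6131992421066, 69.14696549204263], [680.1913734164831, 63.085218667413955], [679.3789046803987, 62.61599873653371]] [678.   65.9]
45 298.5 ((50.98079299926758, 36.37207794189453), (56.89622497558594, 38.86614990234375), 58.84069061279297) [[632.9765052468175, 84.62485786941139], [649.4841485181048, 114.91882114138222], [695.827383477871, 89.75502955126247], [679.4543860848073, 57.04008156177284]] [664.4  86.6]
45 0.0 ((27.0, 1.0), (0.0, 0.0), 0.0) [[629.5698408746339, 104.37944390631736], [629.5698408746339, 104.37944390631736], [6
[... 160 characters left out ...]
%%=@%+@@@@-@@@****
***@@%%@@%@@@@.***+@@#@@@@#***
**#@@@@@@@@%@*:***+@@@@@=@@%+*
**@*%@%%@@@*=:  .:++%@%@@@@%%*
#@@@@@@@@%::.    .:.-%@@%%@@@%
=:*%@@%@@.-: ..... ::.+@@@@@@@
@@@%.@@@:-::.-:::.:::: #@%@@@@
@@@@@@@:---:.-::: .::::%@%@@%@
@@@@@@@:---:.::::  :::: @%@@%%
@@@@@@@-----.::::  :::: @@@@%@
@@@@@@@----::::::. :::: @%%%@@
@@%%@%@:---:--:::..::::@%@@@@@
*@@@@@@@:-----:::. :::.@@%%@@@
*@@@%@%@%:::-::::..::.@@@%@@%*
**@@%%%@@@:::::::.::%@%@@%%%#*
***@%@@@%%@@%.:::.%@@@%%%@@#**
****%@@%%@@%%:::::@%%%@@%%#***
****##@@@%%@%-::::@%%%@%%*****
*******#%%@%@@@@@@%%%@%*******
******#***#%@@@%@%%#**********
#*****##*#####****************
***#*#####********************
**####************************
```

The numeric crop shows the knob's bar centred under the tool and lying along its x axis, so I descend and grip.

```bash
python3 -m creep '[{"x":0,"y":0,"z":40,"rx":0,"ry":0,"rz":0,"hand":60},{"x":0,"y":0,"z":40,"rx":0,"ry":0,"rz":0,"hand":60},{"x":0,"y":0,"z":28,"rx":0,"ry":0,"rz":0,"hand":60},{"x":0,"y":0,"z":15,"rx":0,"ry":0,"rz":0,"hand":60},{"x":0,"y":0,"z":0,"rx":0,"ry":0,"rz":0,"hand":40},{"x":0,"y":0,"z":0,"rx":0,"ry":0,"rz":0,"hand":25},{"x":0,"y":0,"z":0,"rx":0,"ry":0,"rz":0,"hand":8},{"x":0,"y":0,"z":0,"rx":0,"ry":0,"rz":0,"hand":8},{"x":0,"y":0,"z":0,"rx":0,"ry":0,"rz":0,"hand":8},{"x":0,"y":0,"z":0,"rx":0,"ry":0,"rz":0,"hand":8},{"x":0,"y":0,"z":0,"rx":0,"ry":0,"rz":0,"hand":8}]' 40
```

```text
clock: 24.92
eef_pos: [664.1, 76.8, 69.2]
tcp_rot: [3.139, -0.001, 2.097]
contact_force: [-9.4, -3.7, 8.2]
opening: 0.154
grasp_force: 40.0
```

```bash
python3 -m creep '[{"x":0,"y":-1,"z":-2,"rx":0,"ry":0,"rz":0,"hand":8},{"x":0,"y":0,"z":0,"rx":0,"ry":0,"rz":-0.1,"hand":8},{"x":0,"y":0,"z":0,"rx":0,"ry":0,"rz":-0.13,"hand":8},{"x":0,"y":0,"z":0,"rx":0,"ry":0,"rz":-0.13,"hand":8},{"x":0,"y":0,"z":0,"rx":0,"ry":0,"rz":-0.13,"hand":8},{"x":0,"y":0,"z":0,"rx":0,"ry":0,"rz":-0.13,"hand":8},{"x":0,"y":0,"z":0,"rx":0,"ry":0,"rz":0,"hand":8}]'
python3 -c "
from h import *
print(sense()['wrist_torque'])"
python3 -m creep '[{"x":0,"y":0,"z":0,"rx":0,"ry":0,"rz":-0.13,"hand":8},{"x":0,"y":0,"z":0,"rx":0,"ry":0,"rz":-0.13,"hand":8},{"x":0,"y":0,"z":0,"rx":0,"ry":0,"rz":-0.13,"hand":8},{"x":0,"y":0,"z":0,"rx":0,"ry":0,"rz":-0.1,"hand":8},{"x":0,"y":0,"z":0,"rx":0,"ry":0,"rz":0,"hand":8}]'
python3 -c "
from h import *
print(sense()['wrist_torque'])"
```

```text
clock: 25.8
eef_pos: [664.2, 77.1, 69.3]
tcp_rot: [3.137, 0.001, 2.715]
contact_force: [-1.0, 0.5, -10.1]
opening: 0.153
grasp_force: 40.9
[0.01105824 0.05041235 0.02032773]
clock: 26.42
eef_pos: [664.2, 77.4, 69.3]
tcp_rot: [3.138, 0.003, -3.08]
contact_force: [-0.3, 1.6, -11.7]
opening: 0.151
grasp_force: 40.8
[0.4120228  0.16159672 0.03047019]
```

```bash
for i in 1 ; do python3 -m creep '[{"x":0,"y":0,"z":0,"rx":0,"ry":0,"rz":-0.05,"hand":8},{"x":0,"y":0,"z":0,"rx":0,"ry":0,"rz":0,"hand":8}]' | grep rot; done
python3 -c "
from h import *
print(sense()['wrist_torque'])"
python3 -m creep '[{"x":0,"y":0,"z":0,"rx":0,"ry":0,"rz":-0.05,"hand":8},{"x":0,"y":0,"z":0,"rx":0,"ry":0,"rz":0,"hand":8}]'
python3 -c "
from h import *
print(sense()['wrist_torque'])"
python3 -m creep '[{"x":0,"y":0,"z":0,"rx":0,"ry":0,"rz":-0.05,"hand":8},{"x":0,"y":0,"z":0,"rx":0,"ry":0,"rz":0,"hand":8}]'
python3 -c "
from h import *
print(sense()['wrist_torque'])"
```

```text
tcp_rot: [3.138, 0.003, -3.031]
[0.5898342  0.20368004 0.04435295]
clock: 26.92
eef_pos: [664.2, 77.5, 69.4]
tcp_rot: [3.138, 0.004, -2.98]
contact_force: [-1.8, 3.7, -12.4]
opening: 0.151
grasp_force: 40.5
[0.74436647 0.28067898 0.00941101]
clock: 27.18
eef_pos: [664.2, 77.5, 69.4]
tcp_rot: [3.138, 0.004, -2.931]
contact_force: [-1.5, 4.6, -13.8]
opening: 0.152
grasp_force: 44.6
[ 0.86445193  0.4858326  -0.93704283]
```

```bash
python3 -m creep '[{"x":0,"y":0,"z":0,"rx":0,"ry":0,"rz":-0.03,"hand":8},{"x":0,"y":0,"z":0,"rx":0,"ry":0,"rz":0,"hand":8}]'
python3 -c "
from h import *
print(sense()['wrist_torque'])"
python3 -m creep '[{"x":0,"y":0,"z":0,"rx":0,"ry":0,"rz":0,"hand":30},{"x":0,"y":0,"z":0,"rx":0,"ry":0,"rz":0,"hand":55},{"x":0,"y":0,"z":0,"rx":0,"ry":0,"rz":0,"hand":60},{"x":0,"y":0,"z":0,"rx":0,"ry":0,"rz":0,"hand":60},{"x":0,"y":0,"z":-40,"rx":0,"ry":0,"rz":0,"hand":60},{"x":0,"y":0,"z":-40,"rx":0,"ry":0,"rz":0,"hand":60},{"x":0,"y":0,"z":-40,"rx":0,"ry":0,"rz":0,"hand":60},{"x":0,"y":0,"z":0,"rx":0,"ry":0,"rz":0,"hand":60},{"x":0,"y":0,"z":0,"rx":0,"ry":0,"rz":0,"hand":60}]'
python3 - <<'E'
from h import *
np.set_printoptions(precision=1,suppress=True)
c=cal("wrist");w=grab_frame("wrist");cv2.imwrite("pics/w11.png",w[:,:,::-1])
cx,cy=proj("wrist",[664,77.5,87],c);g=w.max(2);x0,y0=int(cx)-45,int(cy)-45;I=g[y0:y0+90,x0:x0+90]
print(x0,y0)
for r in I[::4,::3]:print("".join(" .:-=+*#%@"[v//26] for v in r))
im=grab_frame("side");b=grab_frame("side").astype(int);q=im[143:166,303:334].astype(int);mm=((q[:,:,0]-q[:,:,2]>35)).astype(np.uint8)
k=max(cv2.findContours(mm,0,2)[0],key=cv2.contourArea);print(cv2.boundingRect(k),cv2.contourArea(k))
a=cv2.imread("pics/side9.png")[143:166,303:334,::-1];print("module area change",np.abs(a.astype(int)-q).mean())
E
```

```text
clock: 27.42
eef_pos: [664.2, 77.4, 69.5]
tcp_rot: [3.138, 0.004, -2.9]
contact_force: [-2.5, 4.2, -14.1]
opening: 0.15
grasp_force: 53.6
[ 0.88534121  0.56777298 -1.34460882]
clock: 28.55
eef_pos: [664.0, 76.6, 189.5]
tcp_rot: [3.139, 0.005, -2.897]
contact_force: [-0.8, 0.5, -0.3]
opening: 0.703
grasp_force: 0.0
277 157
****@@@%@@%@@%@%-@@#@@#@@@#***
***@@@%%%%@%@%@%+@%@@@%@%@.@**
**@@%%%%@%@%@@@#+@@%%@@@%%@%**
*@%@@@@%@@@= ....  %@@@@@@%@%*
#%@@%%%%@+:::.    .. +@@@@=%@@
@%@@%%%@.::::.:::. ...+@@@@@@%
@@%@%@%#:::::.:::... ..+@@@#--
%%@%@%@.:::::.::.......*@@%%@@
@@@%%%@:::::.::... . .. @@@@%@
@@%%%@%......::........ +%%+**
%@%%%%@......::........:+**+**
@@%%%%@:...... .   ... **+%+ -
*%%%@%%@....... . .. .+*+*++*+
*%%%%@@@@..... ..    +*+*+ +*-
**%%%%@@%@%..  . . :*+*++++*==
***%%%%%%%%@: .  @%++*+%@@*-==
****#%@%%@@%. .. @@@%%@@@%***+
******%%%%%%+:   @%%@%@%******
********#%%%@%%%@@@@%%********
*************#####************
******************************
******************************
******************************
(15, 13, 16, 10) 80.0
module area change 21.1234221598878
```

```bash
python3 - <<'E'
from h import *
np.set_printoptions(precision=1,suppress=True)
im=grab_frame("scene");o=cv2.imread("pics/scene9.png")[:,:,::-1]
for n,I in(("then",o),("now",im)):
    c=I[240:277,373:441].astype(int);h=cv2.cvtColor(I[240:277,373:441].copy(),cv2.COLOR_RGB2HSV);m=((h[:,:,0]<14)&(h[:,:,1]>110)&(h[:,:,2]<180)).astype(np.uint8)
    k=max(cv2.findContours(m,0,2)[0],key=cv2.contourArea);print(n,cv2.boundingRect(k),cv2.contourArea(k),np.round(cv2.minAreaRect(k)[0],1))
s=sense();print(s["contact_force"],s["clock"])
I=grab_frame("side")[135:180:2,290:345:1].max(2)
for r in I:print("".join(" .:-=+*#%@"[v//26] for v in r))
E
```

```text
then (2, 3, 63, 31) 403.5 [34.5 16.6]
now (29, 10, 35, 24) 219.5 [48.5 20.1]
[-0.1 -1.5 -0.1] 28.75
====+*#%%#**++++++++++++++++==========-::-=+********##*
=======++++++++++++++++*+==============-:-=++*****####*
=======++++++++++++++===================--=+++*********
=======++++++++++========================--=++*********
========++++++=+*#%%*====-====================+*******+
========++++*%%%%#*++======+**+========================
==========+*##*++========+++++=========================
==========+++=======+++++++++++++======================
===========+=----:-==++++++++=++++============------:::
=======---====-::::-===+++=++++=+++===----:::::::::::::
=====**+----=====-:::-====++=+=+++++=-:::::::::::::::::
==-:-==--------====-::::-==+++++=========-:::::::::::::
====-:-----:::::-====-::::-==--::::-=======-:::::::::::
======-:::::::..::--====::::::::::::-=====----=========
::::::::::.::..:.::::-====:::::::::::--=+*#%*=-========
::::::::::::.....::::::-====::::::::-=#%##***=---======
::::::::::::::..:.:::::::-====-:--=++++******=-=*#+====
::::::::::::::::....::.::.::-======++++++++++=--=--::--
:::::::::::::::::::..:::::..::-==++++++++==-:::::...:::
:::::::::::::::::::::.::::::::::-==++==-:::::::::::::::
::::::::::::::::::::::::.::.:::::::-:::::.:::::::::::::
:::::::::::::::::::::::::.:::---:::::::::::::::::::::::
:::::::::::::::::::::::::::::::::::::::::::::::::::::::
```

```bash
python3 -m creep '[{"x":5,"y":20,"z":-35,"rx":0,"ry":0,"rz":0,"hand":60},{"x":12,"y":40,"z":-35,"rx":0,"ry":0,"rz":0,"hand":60},{"x":15,"y":45,"z":0,"rx":0,"ry":0,"rz":0,"hand":60},{"x":15,"y":48,"z":0,"rx":0,"ry":0,"rz":0,"hand":60},{"x":15,"y":48,"z":0,"rx":0,"ry":0,"rz":0,"hand":60},{"x":14,"y":47,"z":0,"rx":0,"ry":0,"rz":0,"hand":60},{"x":0,"y":0,"z":0,"rx":0,"ry":0,"rz":0,"hand":60},{"x":0,"y":0,"z":0,"rx":0,"ry":0,"rz":0,"hand":60}]'
python3 - <<'E'
from h import *
np.set_printoptions(precision=1,suppress=True)
c=cal("wrist");w=grab_frame("wrist");cv2.imwrite("pics/w12.png",w[:,:,::-1])
b=w.astype(int);m=(b[:,:,0]-b[:,:,2]>25).astype(np.uint8);cx,cy=proj("wrist",[518,305,42],c);print(cx,cy)
m2=np.zeros_like(m);y0,x0=int(max(cy-70,0)),int(max(cx-90,0));m2[y0:int(cy)+70,x0:int(cx)+90]=m[y0:int(cy)+70,x0:int(cx)+90]
k=np.vstack([q for q in cv2.findContours(m2,0,2)[0] if cv2.contourArea(q)>60]);q=cv2.minAreaRect(k)
P=np.array([plane("wrist",p,42,c) for p in cv2.boxPoints(q)]);print(q,P,P.mean(0),[np.linalg.norm(P[i]-P[i-1]) for i in(1,2)])
e=[518,305,32];d=np.array([-.26,.966,0]);print("stops expected px",proj("wrist",np.array([518,305,40])+d*68,c),proj("wrist",np.array([518,305,40])-d*68,c))
for r in w.max(2)[y0:int(cy)+70:5,x0-10:int(cx)+100:3]:print("".join(" .:-=+*#%@"[v//26] for v in r))
E
```

```text
clock: 29.8
eef_pos: [530.2, 298.4, 259.6]
tcp_rot: [3.14, 0.004, -2.896]
contact_force: [-0.8, 0.8, -0.6]
opening: 0.702
grasp_force: 0.0
328.22010303962185 165.7221461755306
((327.22137451171875, 164.7721405029297), (43.63309860229492, 94.17852020263672), 89.16968536376953) [[505.6 239.1  42. ]
 [475.4 353.1  42. ]
 [529.2 371.   42. ]
 [561.1 251.1  42. ]] [517.8 303.6  42. ] [np.float64(117.93535043156587), np.float64(56.75398732157657)]
stops expected px [380.9 164.5] [275.6 166.4]
+++++++++++++++++++++++++++++++++++++++++++++++++++++++++++:-------
+++++++++++++++++++++++++++++++++++++++++++++++++++++++++++:-------
+++++++++++++++++++++++++++++++++++++++++++++++++++++++++++:-------
++++++++++++++++++++++++++++++++++++++++++++++++++++++++++++-------
++++++++++++++++++++++++++++++++++++++++++++++++++++++++++++-------
++++++++++++++++++++++++++++++++++============--======-+++++-------
++++++++++++===+++=================================%%=-+++++-------
+++++++++++++=@@===================================*==-+++++:------
++++++++++++-=+*=======================================+++++----
[... 595 characters left out ...]
:::::::----------===
++++++++++++++===-*++++++++++++=======+:::-::::-::=+::----------===
++++++++++++++==%%=======================-::::::::::::----------===
+++++++++++++++++=+====++++++++++++++++++++++++++====:----------===
+++++++++++++++++++++++++++++++++++++++++++++++++++++++---------===
++++++++++++++++++++++++++++++++++++++++++++++++++++++++:-------===
+++++++++++++++++++++++++++++++++++++++++++++++++++++++++++==---===
+++++++++++++++++++++++++++++++++++++++++++++++++++++++++++++=--===
++++++++++++++++++++++++++++++++++++++++++++++++++++++++++++++--===
+++++++++++++++++++++++++++++++++++++++++++++++++++++++++++++++:--=
++++++++++++++++++++++++++++++++++++++++++++++++++++++++++++++++:--
```

Measured: module 118 × 57 mm at (517.8, 303.6), level between both stops, fins up. The knob is against its stop and the robot is clear.

```bash
python3 -c "
from rig import *
print(sign_off())"
```

```text
the job is handed in; nothing more can be done
None
```

I turned the module over by way of the rack and laid it fins up on the bed's bar; my last measurement puts it within about 2 mm of centre. I turned the peak-pointer knob back to its zero stop and handed the job in at about 30 s; the hand-in gave no verdict, and I did not re-measure the bystanders.

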